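Load the inspection lamp with two note cases and lock them in

ROBOT

A 7-joint arm with a two-finger parallel gripper is mounted at the origin on the work surface. World frame = base frame: x ahead of the robot, y to its left, z up, the work surface at z = 0. Lengths are in m, angles in rad, forces in N, time in s.
With the tool pointing down it reaches from about 0.425 to 0.925 m from the base axis. Payload 6.8 kg.
Tool frame: the origin (TCP) lies midway between the tips of the shut fingers; the grasp point (between the pads) lies 19 mm behind it; z points along the fingers, y is the direction in which the jaws open and shut (so a half turn about z gives the same grasp; the last joint's range is limited). The gripper opens to 88 mm and grips with 3 to 60 N. Pads are 20 mm wide; open, the fingers measure 115 mm over their backs; the gripper's body (75 mm by 178 mm) begins 61 mm behind the grasp point.
Start: joints at [1.104, 0.477, 0.022, 1.555, -0.011, 1.109, -0.083], TCP at [0.237, -0.632, 0.223] pointing down, gripper open.
Joint ranges: [-2.96, 2.96], [-0.34, 2.1], [-1.41, 1.46], [0.24, 2.44], [-1.37, 4.51], [0.17, 1.92], [-2.96, 2.96]. Speed limits (rad/s): [2.39, 2.39, 3.14, 3.14, 3.14, 3.14, 3.14].

INTERFACE

Orientations are given as a 3x3 rotation matrix whose columns are the frame's x, y, z axes.
In Python, from workcell import get_state, vision, robot gives the robot as it stands.
- The arm moves only by the tool jog_arm, never from a script. Its argument "increments" is a list of rows, each a list of 3 entries, a list of its own where there are three numbers: the turn, a rotation vector about the tool's x, y, z in rad, then the shift along the tool's x, y, z in m, then the opening, from 0 (shut) to 1 (fully open). A call has 1 to 5 rows; each row shifts and turns the pose as measured when the row begins, along the tool's axes as they then stand; what a row does not reach is not made up. A row lasts 1/10 s, in which the tool goes at most 50 mm and 8.59 degrees, less where a joint would pass 70% of its speed; a pose out of reach is approached as far as the arm can. A call is refused whole if a number of a shift passes 0.05 or a number of a turn 0.15, either way. A call with a gripper value outside its range is refused whole. The fingers move at their own pace and stop on an object; "grip_force" is the grip in N (left out, the last holds). Time passes only in rows, so rows that do not move let the fingers close. It gives the time, the measured TCP pose, the force and the opening at its end, in the units of the state.
- get_state(): the state, without advancing time (a new reading comes with each control period).
- vision.snapshot(name): name is "scene" or "top"; returns a dict with "color" (480x640x3 uint8, red, green, blue), "range_z" (480x640 float32, m along the optical axis (not along the pixel's ray), 0 where there is no reading), "fx", "fy", "cx", "cy" (pixels), "R" (3x3) and "t" (3): a world point X has camera coordinates R X + t. Camera axes: x right, y down, z forward; pixel columns grow to the right and rows downward; lengths in m; the calibration is good to about 2 mm. A picture is of the moment at which its call begins.
- robot.finish_job(): hands the job in, once; it reports no verdict.
The state is a dict: "time_s": time; "qpos": joint angles; "qvel": joint speeds; "joint_torque": joint torques, N m; "tcp_pos": TCP position; "tool_rot": TCP orientation; "ft_force": force on the tool from outside, world axes, zero at the start; "ft_torque": the same for the moment, N m; "gripper_width": finger opening in m.
Only numpy, scipy, OpenCV 4.12 (cv2) and the standard library are available. Lean on these libraries where they do the work, as an engineer would, in place of code of your own. Each camera call takes 0.05 s, during which the arm holds its last target.

TASK

Get the low inspection lamp ready: slide the wide case flat under the hood into the wide bay and the narrow case into the narrow bay, each squarely and fully home against the back stop. Then lay the steel keeper blade flat into its holder across the front of the cases, notch over the locating pin and the other end between the two lugs, let go of it, and finally swing the lamp's toggle all the way over, away from you. Do not disturb the other things on the table.

Things in the scene. Friction and masses are not known exactly. Their poses are not given: they have to be found in the camera images.
- lamp: Fixed low inspection lamp, grey, white hood. Origin: on the table below the hood's front edge; x points into the bays (away from the robot), y left, z up. All mm in this frame: base plate x -100..80, y -114..122, top at z 8. Hood x 0..82, y -91..95, underside z 52 (44 above the plate), top z 72. Back stop face at x 65. Full-height piers from x 10 on split off two bays.
- wide_bay (a point): Where the underside centre of the wide case lies when home (lamp frame 10, 40, 8). Bay y 6..74.5. A case that is home sticks out 45 mm in front of the hood, to lamp x -45.
- narrow_bay (a point): Where the underside centre of the narrow case lies when home (lamp frame 10, -45, 8). Bay y -70..-20.
- lugs (a point): Midway between the two holder lugs, on the plate's top (lamp frame -65, -87, 8). Lugs 6 mm high, 14 mm long in y, 37 mm apart in x (inner faces); the keeper's end without notch lies between them.
- holder_pin (a point): Foot of the steel locating pin, on the top of the lamp's base plate (lamp frame -65, 108, 8); pin diameter 8, 8 high with a tapered tip.
- wide_case: White hard case, 110 long (own x) x 58 wide (own y) x 36 high, about 0.2 kg, lying flat, end-for-end alike. Origin: centre of its underside. The two cases differ only in width and swap places.
- narrow_case: White hard case, 110 long (own x) x 40 wide (own y) x 36 high, about 0.2 kg, lying flat, end-for-end alike. Origin: centre of its underside.
- keeper: Flat steel keeper blade, 216 long (own y) x 30 wide (own x) x 5 thick mm, 0.22 kg, lying flat. Origin: centre of its underside. Upright grip tab at its centre, 24 along x, 8 thick along y, top at z 33. Its +y end has an open notch 13 wide (x), 16 deep (y 92..108). Seated, its origin is at (-65, 8, 8) in the lamp frame, axes along the lamp's.
- keeper_notch (a point): Centre of the keeper's notch at its underside (keeper frame 0, 100, 0): belongs on holder_pin.
- switch (a joint): The lamp's toggle: 0 leans towards the robot (off), 1.0 rad leans away along the lamp's +x (on); it stays where it is left, light friction. Pivot along the lamp's y at lamp frame (-20, -142, 22), on a block 70 x 50 x 25; lever 70 long to the centre of a black ball, diameter 26; upright at 0.5. Starts between 0 and 0.2.
- switch_tip (a point): Centre of the toggle's ball.
- paper_brick: Bystander, leave alone: banded paper brick, 155 x 75 x 60 mm. Origin: centre of its underside.
- card_brick: Bystander, leave alone: banded brick of blank cards, 90 x 60 x 35 mm. Origin: centre of its underside.
- phone: Bystander, leave alone: black phone lying flat, 150 x 72 x 9 mm. Origin: centre of its underside.
- torch: Bystander, leave alone: black hand torch lying down, about 130 x 34 x 34 mm. Origin: centre of its underside.
- loupe: Bystander, leave alone: black stand loupe, diameter 38, 40 high mm. Origin: centre of its underside.
- tape_roll: Bystander, leave alone: cardboard tape roll lying flat, outer diameter 90, 25 high mm. Origin: centre of its underside.
- clip_tin: Bystander, leave alone: small plain metal tin, 55 x 42 x 28 mm. Origin: centre of its underside.
Not all that is in view belongs to the job. Leave any black or purple look-alike of the wide_case alone. There is more than one size of the keeper; the one meant has the size given above.

How it is judged:
On the way, in this order (a step that is already met when the one before it is completed fails the run):
1. both cases lie fully home in their own bays under the hood (x of each of wide_case, narrow_case in the frame of lamp above 0.004 m and y of wide_case in the frame of lamp between 0.032 and 0.048 m and z of wide_case in the frame of lamp between 0.004 and 0.012 m and angle between the x axis of each of wide_case, narrow_case and the x axis of lamp, either way round below 0.12 rad and y of narrow_case in the frame of lamp between -0.053 and -0.037 m and z of narrow_case in the frame of lamp between 0.004 and 0.012 m), for 0.2 s.
2. the keeper lies flat in its holder, notch over the pin, let go of, with both cases still home (all of step 1 and horizontal distance between keeper_notch and holder_pin below 0.006 m and z of keeper_notch in the frame of lamp below 0.011 m and angle between keeper's own z axis and vertical below 0.04 rad and angle between the y axis of keeper and the y axis of lamp, either way round below 0.06 rad and contact force between the fingers and keeper below 0.1 N), for 0.2 s.
3. the toggle is swung over to on (value of joint switch above 0.88 rad), for 0.2 s.
At the end, for the whole second after the job is handed in: Each case flat in its own bay, within 6 mm of the back stop, 8 mm of the bay's centre line, 0.12 rad of square; keeper flat on the plate (3 mm, 0.04 rad), notch centre within 6 mm of the pin, 0.06 rad of square; toggle past 0.88 rad; cases and keeper at rest (all of step 1 and horizontal distance between keeper_notch and holder_pin below 0.006 m and z of keeper_notch in the frame of lamp below 0.011 m and angle between keeper's own z axis and vertical below 0.04 rad and angle between the y axis of keeper and the y axis of lamp, either way round below 0.06 rad and value of joint switch above 0.88 rad and linear speed of each of wide_case, narrow_case, keeper below 0.02 m/s); the robot touches nothing.
It fails at once if a bystander is moved by more than 30 mm (distance of any of paper_brick, card_brick, phone, torch, loupe, tape_roll, clip_tin from where it was at the start of the episode above 0.03 m).
It also fails if it takes over 72 s, if anything falls off the work surface, if the arm or the gripper's body presses on something with over 40 N, if the wrist force passes 120 N, or if a joint passes its speed limit or range.

## Working session

There is one attempt and no reset: what is moved stays moved. The work goes in short steps, Python scripts to look and compute and a tool call to move; the robot and the scene stay as the last step left them, time stands still between calls to the robot, and variables do not carry over. Pictures are saved under pics/ and viewed, and the job is handed in when it is done.

Besides the shell and the picture viewer there is one more tool, called after "Request:" by a JSON object that holds its "op" and its "data". jog_arm: Moves the arm, as the interface text tells. Its arguments: {"type":"object","properties":{"increments":{"type":"array","items":{"type":"array"}},"grip_force":{"type":"number"}},"required":["increments"]}

```bash
mkdir -p pics; ls; python3 - <<'E'
from workcell import get_state, vision, robot
import cv2, numpy as np, pickle
for n in ("scene","top"):
    s=vision.snapshot(n); pickle.dump(s,open(f"pics/{n}0.pkl","wb"))
    cv2.imwrite(f"pics/{n}0.png",s["color"][:,:,::-1]); print(n,s["fx"],s["cx"],s["cy"],s["R"],s["t"])
st=get_state(); print(st)
E
```

```text
pics
scene 467.22598039914374 320.89326429158444 250.65227338998253 [[ 0.86506586  0.5016492   0.00302298]
 [ 0.31437955 -0.53741429 -0.78252884]
 [-0.39093037  0.67788934 -0.622607  ]] [-0.46779554 -0.11008916  1.65493412]
top 486.6020352353769 323.24729429061455 238.5997241250972 [[ 0.00977498 -0.99993631 -0.00564068]
 [-0.98582747 -0.00869198 -0.16753701]
 [ 0.16747731  0.00719841 -0.98584965]] [-0.0231825   0.55097471  1.18338583]
{'time_s': 0.1, 'qpos': array([ 1.1038988 ,  0.47770955,  0.02240226,  1.55628561, -0.01150931,
        1.10930218, -0.08313449]), 'qvel': array([-0.00100526, -0.00380198, -0.00016312, -0.00214617,  0.00056563,
       -0.00128357,  0.00132722]), 'joint_torque': array([ 4.55636764e-03, -5.84090388e+01,  1.54020298e+00, -2.73312575e+01,
       -5.41812403e-02,  1.31304486e-02,  2.68909827e-05]), 'tcp_pos': array([ 0.23680513, -0.63155194,  0.22181367]), 'tool_rot': array([[ 9.36344591e-01,  3.51081686e-01, -6.75193693e-04],
       [ 3.51082310e-01, -9.36343518e-01,  1.42376359e-03],
       [-1.32355916e-04, -1.57018190e-03, -9.99998759e-01]]), 'ft_force': array([ 0.13921089, -0.18156726,  0.36564488]), 'ft_torque': array([ 0.04617564, -0.0654699 , -0.04879723]), 'gripper_width': 0.08770831643426107}
```

View pics/scene0.png

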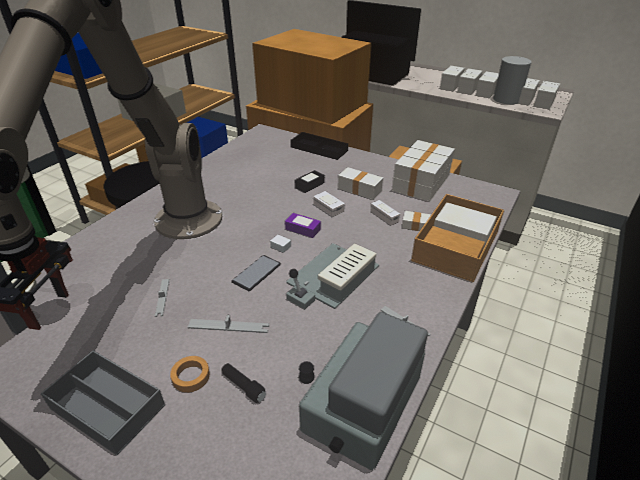

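View pics/top0.png

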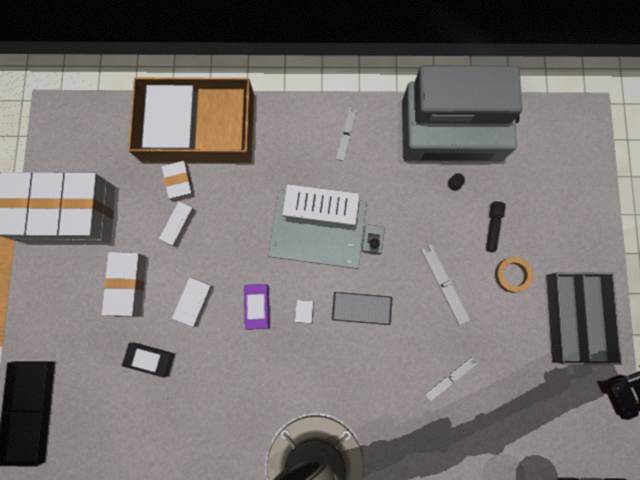

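```bash
cat > h.py <<'E'
from workcell import get_state, vision, robot
import cv2, numpy as np, pickle
def snap(n,tag):
    s=vision.snapshot(n); pickle.dump(s,open(f"pics/{tag}.pkl","wb")); return s
def load(tag): return pickle.load(open(f"pics/{tag}.pkl","rb"))
def crop(s,x0,y0,w,h,k,fn):
    im=s["color"][y0:y0+h,x0:x0+w,::-1]
    cv2.imwrite(f"pics/{fn}.png",cv2.resize(im,None,fx=k,fy=k,interpolation=cv2.INTER_CUBIC))
def onz(s,u,v,z):
    "pixel -> world at height z"
    d=s["R"].T@np.array([(u-s["cx"])/s["fx"],(v-s["cy"])/s["fy"],1.]); c=-s["R"].T@s["t"]
    return c+d*(z-c[2])/d[2]
def proj(s,X):
    c=np.asarray(X)@s["R"].T+s["t"]; return np.stack([s["fx"]*c[...,0]/c[...,2]+s["cx"],s["fy"]*c[...,1]/c[...,2]+s["cy"]],-1)
def cloud(s):
    v,u=np.mgrid[:480,:640]; z=s["range_z"]
    P=np.stack([(u-s["cx"])/s["fx"]*z,(v-s["cy"])/s["fy"]*z,z],-1)
    return (P-s["t"])@s["R"]
E
python3 - <<'E'
from h import *
s=load("top0")
crop(s,255,170,140,105,5.5,"lamp"); crop(s,90,160,140,175,3.4,"cases"); crop(s,400,230,90,100,6,"keep")
P=cloud(s)
for u,v in [(177,223),(192,302),(445,270),(320,195),(300,240),(452,380),(345,135),(256,307)]: print(u,v,P[v,u].round(4))
def seg(m,z,name):
    n,l,st,c=cv2.connectedComponentsWithStats(m.astype(np.uint8))
    return l
H=P[...,2]; ok=s["range_z"]>0
def comp(u,v,lo,hi):
    m=(ok&(H>lo)&(H<hi)).astype(np.uint8)
    n,l=cv2.connectedComponents(m,connectivity=4); k=l[v,u]
    q=P[l==k]; r=cv2.minAreaRect((q[:,:2]*1000).astype(np.float32)); return q,r
for nm,u,v,lo,hi in [("narrow",177,223,.028,.045),("wide",192,302,.028,.045),("hood",320,195,.064,.08),("plate",300,240,.004,.014),("keeper",445,270,.0025,.012),("k2",452,380,.0025,.01),("k3",345,135,.0025,.01)]:
    q,r=comp(u,v,lo,hi); print(nm,len(q),q[:,2].mean().round(4),r)
E
```

```text
177 223 [0.5895 0.3568 0.0395]
192 302 [0.3894 0.308  0.037 ]
445 270 [ 0.4792 -0.3339  0.0008]
320 195 [ 0.658  -0.009   0.0714]
300 240 [0.5534 0.0428 0.0085]
452 380 [ 0.2065 -0.3365  0.0246]
345 135 [ 0.843  -0.0739  0.0066]
256 307 [0.3785 0.1473 0.0398]
narrow 690 0.036 ((591.7661743164062, 362.1554870605469), (42.76649475097656, 110.5934829711914), 65.39323425292969)
wide 1048 0.0364 ((391.21441650390625, 310.6937255859375), (59.0379524230957, 110.55912780761719), 69.78202056884766)
hood 2373 0.0725 ((635.3853149414062, -10.858345031738281), (185.94467163085938, 83.55402374267578), 82.9869155883789)
plate 3958 0.0088 ((584.8073120117188, -2.6156768798828125), (239.38148498535156, 183.01600646972656), 82.32907104492188)
keeper 250199 -0.1317 ((751.4300537109375, 22.4598388671875), (1584.3931884765625, 2866.5166015625), 0.02715262584388256)
k2 252511 -0.1304 ((751.4300537109375, 22.4598388671875), (1584.3931884765625, 2866.5166015625), 0.02715262584388256)
k3 322 0.005 ((846.0076904296875, -78.04881286621094), (33.70116424560547, 157.71206665039062), 79.9080810546875)
```

View crops.

View pics/lamp.png

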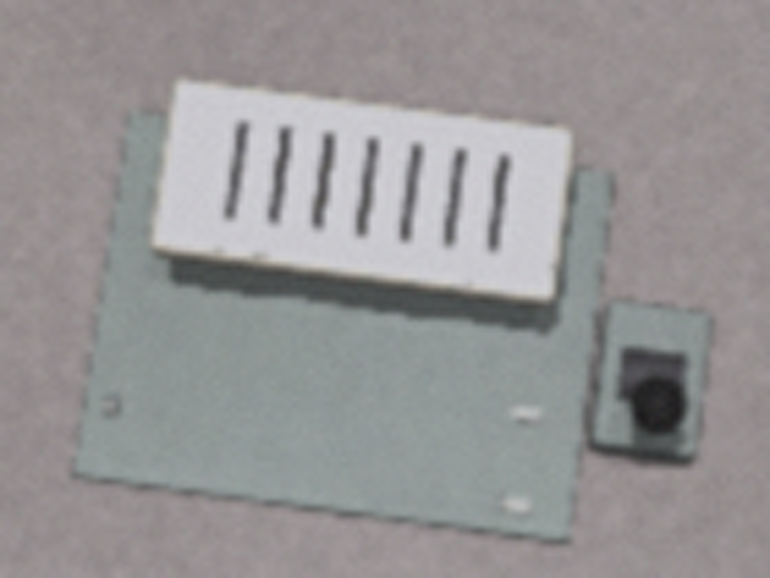

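View pics/cases.png

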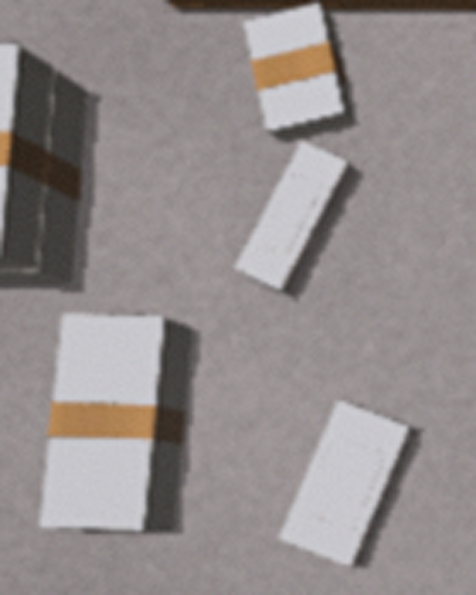

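View pics/keep.png

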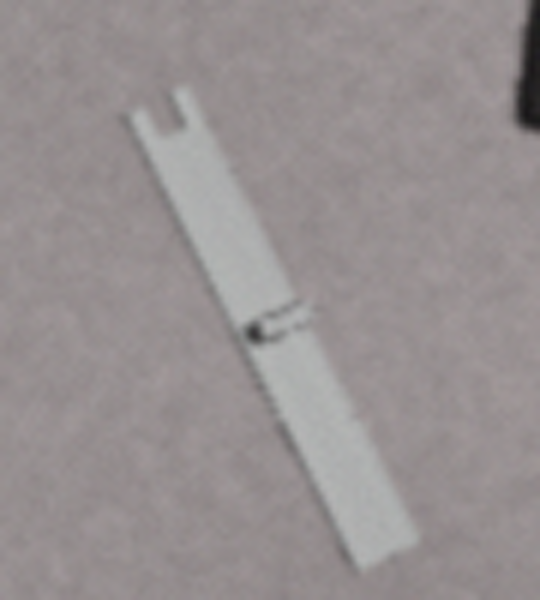

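```bash
cat > fit.py <<'E'
from h import *
from scipy.optimize import least_squares
def fitpose(s,px,pts,p0):
    px=np.array(px,float);pts=np.array(pts,float)/1000
    def W(p):
        c,n=np.cos(p[2]),np.sin(p[2]); R=np.array([[c,-n,0],[n,c,0],[0,0,1]]); return pts@R.T+[p[0],p[1],0]
    r=least_squares(lambda p:(proj(s,W(p))-px).ravel(),p0)
    return r.x,r.fun.reshape(-1,2).round(2)
def unc(c,k,x0,y0): c=np.array(c,float); return (c+.5)/k-.5+[x0,y0]
E
python3 - <<'E'
from fit import *
s=load("top0")
px=unc([(74,474),(567,541),(610,170),(128,112),(178,80),(570,128),(154,250),(554,300),(111,405),(521.5,458)],5.5,255,170)
pt=[(-100,122,8),(-100,-114,8),(80,-114,8),(80,122,8),(82,95,72),(82,-91,72),(0,95,72),(0,-91,72),(-65,108,12),(-65,-87,14)]
print("lamp",*fitpose(s,px,pt,[.6,0,-.12]))
def box(l,w,h): return [(l,w,h),(l,-w,h),(-l,-w,h),(-l,w,h)]
print("nar",*fitpose(s,unc([(303,142),(350,163),(285,290),(236,268)],3.4,90,160),box(55,20,36),[.59,.36,-.43]))
print("wide",*fitpose(s,unc([(340,402),(410,428),(352,566),(280,538)],3.4,90,160),box(55,29,36),[.39,.31,-.36]))
print("keep",*fitpose(s,unc([(130,115),(187,87),(418,543),(362,572)],6,400,230),[(-15,108,5),(15,108,5),(15,-108,5),(-15,-108,5)],[.47,-.33,-1.1]))
# keeper from depth
P=cloud(s);H=P[...,2]
sc=load("scene0")
crop(sc,150,280,170,90,4.5,"skeep"); crop(sc,280,180,150,130,5,"slamp");
E
```

```text
lamp [ 0.59447496 -0.00743628 -0.12034366] [[-0.3   0.54]
 [ 0.48  0.06]
 [ 0.7   0.2 ]
 [-0.04 -0.35]
 [-0.91 -0.73]
 [ 1.04 -0.29]
 [-1.23 -0.14]
 [ 0.07  0.17]
 [ 0.12  0.31]
 [ 0.11  0.16]]
nar [ 0.59031679  0.36039165 -0.42015861] [[ 0.24 -0.55]
 [ 0.16 -0.46]
 [-0.46  0.48]
 [ 0.07  0.51]]
wide [ 0.39018178  0.31001094 -0.35717654] [[-0.13 -0.88]
 [ 0.42 -0.26]
 [-0.04  0.69]
 [-0.25  0.42]]
keep [ 0.44279562 -0.33181755 -1.12521445] [[-0.47 -0.05]
 [ 0.31 -0.2 ]
 [ 0.66 -0.  ]
 [-0.51  0.23]]
```

View pics/slamp.png

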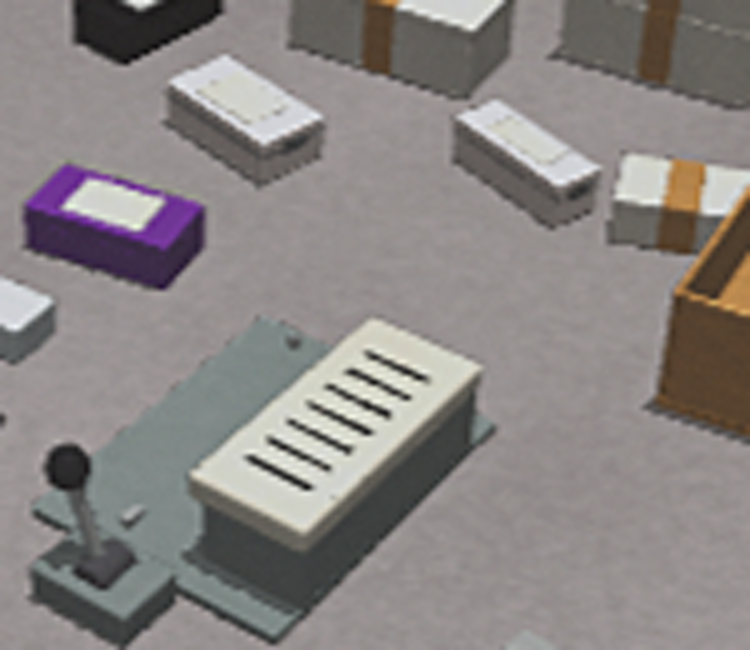

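View pics/skeep.png

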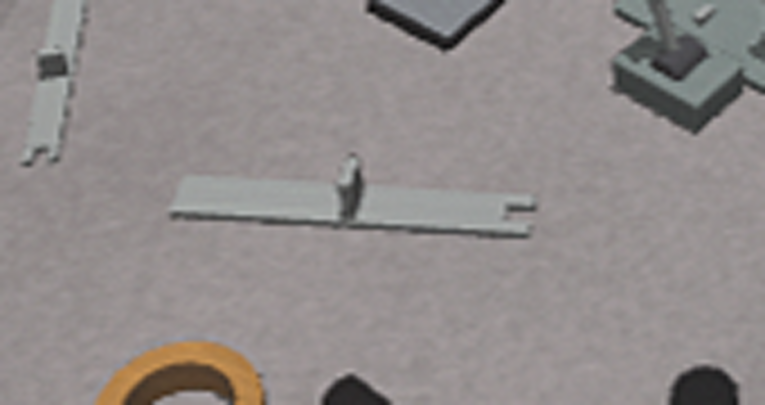

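```bash
cat >> fit.py <<'E'
def fit2(obs,p0):
    "obs: list of (snap,px,pts mm)"
    def W(p,pts):
        pts=np.array(pts,float)/1000
        c,n=np.cos(p[2]),np.sin(p[2]); R=np.array([[c,-n,0],[n,c,0],[0,0,1]]); return pts@R.T+[p[0],p[1],0]
    f=lambda p:np.concatenate([(proj(s,W(p,pt))-px).ravel() for s,px,pt in obs])
    r=least_squares(f,p0); return r.x,r.fun.reshape(-1,2).round(1).tolist()
E
python3 - <<'E'
from fit import *
s=load("top0");c=load("scene0")
px=unc([(74,474),(567,541),(610,170),(128,112),(178,80),(570,128),(154,250),(554,300),(111,405),(521.5,458)],5.5,255,170)
pt=[(-100,122,8),(-100,-114,8),(80,-114,8),(80,122,8),(82,95,72),(82,-91,72),(0,95,72),(0,-91,72),(-65,108,12),(-65,-87,14)]
p2=unc([(260,317),(35,512),(277,640),(494,428),(375,318),(190,476),(481,367),(292,341)],5,280,180)
t2=[(-100,122,8),(-100,-114,8),(80,-114,8),(80,122,8),(0,95,72),(0,-91,72),(82,95,72),(-65,108,13)]
for o in ([(s,px,pt)],[(c,p2,t2)],[(s,px,pt),(c,p2,t2)]): print("lamp",*fit2(o,[.6,0,-.12]))
k1=(s,unc([(130,115),(187,87),(418,543),(362,572)],6,400,230),[(-15,108,5),(15,108,5),(15,-108,5),(-15,-108,5)])
k2=(c,unc([(535,198),(530,232),(172,212),(183,177),(350,157)],4.5,150,280),[(-15,108,5),(15,108,5),(15,-108,5),(-15,-108,5),(0,0,33)])
for o in ([k1],[k2],[k1,k2]): print("keep",*fit2(o,[.44,-.33,-1.12]))
def box(l,w,h): return [(l,w,h),(l,-w,h),(-l,-w,h),(-l,w,h)]
w1=(s,unc([(340,402),(410,428),(352,566),(280,538)],3.4,90,160),box(55,29,36))
w2=(c,unc([(325,120),(262,156),(167,90),(225,57)],5,280,180),box(55,29,36))
for o in ([w1],[w2],[w1,w2]): print("wide",*fit2(o,[.39,.31,-.36]))
n1=(s,unc([(303,142),(350,163),(285,290),(236,268)],3.4,90,160),box(55,20,36))
n2=(c,unc([(600,172),(555,197),(455,120),(494,100)],5,280,180),box(55,20,36))
for o in ([n1],[n2],[n1,n2]): print("nar",*fit2(o,[.59,.36,-.42]))
E
```

```text
lamp [ 0.59447496 -0.00743628 -0.12034366] [[-0.3, 0.5], [0.5, 0.1], [0.7, 0.2], [-0.0, -0.4], [-0.9, -0.7], [1.0, -0.3], [-1.2, -0.1], [0.1, 0.2], [0.1, 0.3], [0.1, 0.2]]
lamp [ 0.59450662 -0.00547005 -0.11384616] [[0.3, 0.2], [-0.9, -0.1], [0.2, 0.4], [0.6, -0.9], [-0.9, -0.3], [-0.4, 0.2], [0.8, -0.1], [0.3, 0.2]]
lamp [ 0.59459685 -0.00698705 -0.11842931] [[-0.4, 0.6], [0.4, -0.1], [0.5, 0.1], [-0.3, -0.3], [-1.2, -0.7], [0.8, -0.4], [-1.4, -0.1], [-0.1, 0.1], [-0.0, 0.3], [-0.0, 0.1], [0.4, 0.4], [-1.2, 0.1], [-0.3, 0.7], [0.5, -0.4], [-1.0, -0.0], [-0.7, 0.5], [0.7, 0.3], [0.2, 0.5]]
keep [ 0.44279562 -0.33181755 -1.12521445] [[-0.5, -0.0], [0.3, -0.2], [0.7, -0.0], [-0.5, 0.2]]
keep [ 0.44052815 -0.32432912 -1.11740864] [[0.5, -1.1], [-0.2, -0.3], [-0.4, -0.4], [0.4, -0.9], [-0.3, 2.7]]
keep [ 0.44230084 -0.32845847 -1.12239669] [[-1.9, 0.2], [-1.1, 0.0], [-0.6, 0.1], [-1.7, 0.4], [0.1, 0.3], [-0.6, 1.1], [-0.9, 0.7], [-0.1, 0.2], [-0.7, 3.9]]
wide [ 0.39018178  0.31001094 -0.35717654] [[-0.1, -0.9], [0.4, -0.3], [-0.0, 0.7], [-0.2, 0.4]]
wide [ 0.39283341  0.3090022  -0.349532  ] [[-0.0, 0.6], [0.3, -0.8], [-0.4, -0.5], [0.1, 0.8]]
wide [ 0.3908218   0.31009363 -0.35508336] [[-0.2, -1.1], [0.4, -0.6], [-0.0, 0.4], [-0.2, 0.2], [-0.4, 0.4], [-0.1, -1.1], [-0.7, -0.8], [-0.1, 0.5]]
nar [ 0.59031679  0.36039165 -0.42015861] [[0.2, -0.6], [0.2, -0.5], [-0.5, 0.5], [0.1, 0.5]]
nar [ 0.59038415  0.36192431 -0.43679088] [[-0.2, 0.3], [0.1, -1.0], [-0.4, 0.1], [0.4, 0.7]]
nar [ 0.59045499  0.36065221 -0.42465009] [[0.2, -0.6], [0.1, -0.4], [-0.7, 0.4], [-0.1, 0.4], [-0.2, 0.4], [0.2, -0.8], [-0.6, 0.3], [0.1, 0.9]]
```

```bash
cat > plan.py <<'E'
import sys,json
from h import *
from scipy.spatial.transform import Rotation as Ro
LAMP=np.array([.5945,-.0070,-.119])
def L2W(x,y):
    c,n=np.cos(LAMP[2]),np.sin(LAMP[2]); return LAMP[0]+c*x-n*y, LAMP[1]+n*x+c*y
def W2L(p):
    c,n=np.cos(LAMP[2]),np.sin(LAMP[2]); d=p[:2]-LAMP[:2]; return np.array([c*d[0]+n*d[1],-n*d[0]+c*d[1]])
def Rt(psi):
    c,n=np.cos(psi),np.sin(psi); return np.array([[c,n,0],[n,-c,0],[0,0,-1]])
def now(): 
    st=get_state(); R=st["tool_rot"]; print("t",st["time_s"],"tcp",st["tcp_pos"].round(4),"yaw",np.arctan2(R[1,0],R[0,0]).round(4),"w",round(st["gripper_width"],4),"F",st["ft_force"].round(1),"lamp",W2L(st["tcp_pos"]).round(4)); return st
def plan(pos,psi,n):
    st=now(); p=st["tcp_pos"]; R=st["tool_rot"]; T=Rt(psi)
    rv=Ro.from_matrix(R.T@T).as_rotvec()
    for i in range(n):
        Ri=R@Ro.from_rotvec(rv*i/n).as_matrix()
        d=Ri.T@(np.array(pos)-p)/n
        print("  turn",(rv/n).round(3),"shift",d.round(4))
E
python3 - <<'E'
from plan import *
plan([.45,-.42,.2],.2,5)
E
```

```text
t 0.1 tcp [ 0.2368 -0.6316  0.2218] yaw 0.3587 w 0.0877 F [ 0.1 -0.2  0.4] lamp [-0.281  -0.6626]
  turn [-0.     0.     0.032] shift [ 0.0548 -0.0246  0.0044]
  turn [-0.     0.     0.032] shift [ 0.054  -0.0264  0.0044]
  turn [-0.     0.     0.032] shift [ 0.0531 -0.0281  0.0044]
  turn [-0.     0.     0.032] shift [ 0.0522 -0.0297  0.0044]
  turn [-0.     0.     0.032] shift [ 0.0512 -0.0314  0.0044]
```

Request:
{"op": "jog_arm", "data": {"increments": [[[0,0,0.03],[0.045,-0.021,0.003],1],[[0,0,0.03],[0.044,-0.022,0.003],1],[[0,0,0.03],[0.043,-0.023,0.003],1],[[0,0,0.03],[0.043,-0.024,0.003],1],[[0,0,0.03],[0.042,-0.025,0.003],1]]}}

```text
time_s: 0.6
tcp_pos: [0.4066, -0.4603, 0.2035]
tool_rot: [[0.983, 0.184, -0.007], [0.184, -0.983, -0.0], [-0.007, -0.001, -1.0]]
ft_force: [1.1, -1.2, 0.8]
gripper_width: 0.0877
```

```bash
python3 - <<'E'
from plan import *
plan([.55,-.15,.2],.0,5)
E
```

```text
t 0.6 tcp [ 0.4066 -0.4603  0.2035] yaw 0.1853 w 0.0877 F [ 1.1 -1.2  0.8] lamp [-0.1328 -0.4724]
  turn [-0.     0.001  0.037] shift [ 0.0396 -0.0557  0.0005]
  turn [-0.     0.001  0.037] shift [ 0.0375 -0.0571  0.0005]
  turn [-0.     0.001  0.037] shift [ 0.0354 -0.0585  0.0006]
  turn [-0.     0.001  0.037] shift [ 0.0332 -0.0598  0.0006]
  turn [-0.     0.001  0.037] shift [ 0.031  -0.061   0.0007]
```

Request:
{"op": "jog_arm", "data": {"increments": [[[0,0,0.04],[0.028,-0.041,0],1],[[0,0,0.04],[0.027,-0.042,0],1],[[0,0,0.04],[0.025,-0.043,0],1],[[0,0,0.04],[0.023,-0.044,0],1],[[0,0,0.04],[0.02,-0.045,0],1]]}}

```text
time_s: 1.1
tcp_pos: [0.5074, -0.2315, 0.2006]
tool_rot: [[1.0, -0.022, -0.009], [-0.022, -1.0, 0.001], [-0.009, -0.001, -1.0]]
ft_force: [1.6, -0.8, -0.7]
gripper_width: 0.0879
```

Request:
{"op": "jog_arm", "data": {"increments": [[[0,0,0.04],[0.005,-0.049,0],1],[[0,0,0.04],[0,-0.05,0],1],[[0,0,0.04],[0,-0.05,0],1],[[0,0,0.04],[-0.005,-0.049,0],1],[[0,0,0.04],[-0.01,-0.048,0],1]]}}

```text
time_s: 1.6
tcp_pos: [0.5232, 0.0176, 0.1999]
tool_rot: [[0.974, -0.227, -0.009], [-0.227, -0.974, 0.002], [-0.009, 0.0, -1.0]]
ft_force: [1.0, 0.1, -0.9]
gripper_width: 0.0878
```

```bash
python3 - <<'E'
from plan import *
plan([.361,.321,.1],-.355,5)
E
```

```text
t 1.6 tcp [0.5232 0.0176 0.1999] yaw -0.2295 w 0.0878 F [ 1.   0.1 -0.9] lamp [-0.0737  0.016 ]
  turn [0.    0.002 0.025] shift [-0.0452 -0.0517  0.0204]
  turn [0.    0.002 0.025] shift [-0.0465 -0.0506  0.0203]
  turn [0.    0.002 0.025] shift [-0.0478 -0.0494  0.0202]
  turn [0.    0.002 0.025] shift [-0.0491 -0.0481  0.0201]
  turn [0.    0.002 0.025] shift [-0.0503 -0.0469  0.0201]
```

Request:
{"op": "jog_arm", "data": {"increments": [[[0,0.002,0.02],[-0.03,-0.035,0.01],1],[[0,0.002,0.02],[-0.03,-0.035,0.01],1],[[0,0.002,0.02],[-0.031,-0.034,0.01],1],[[0,0.002,0.02],[-0.031,-0.034,0.01],1],[[0,0.002,0.02],[-0.032,-0.033,0.01],1]]}}

```text
time_s: 2.1
tcp_pos: [0.4181, 0.2335, 0.1499]
tool_rot: [[0.945, -0.327, 0.005], [-0.327, -0.945, 0.001], [0.005, -0.002, -1.0]]
ft_force: [1.1, 1.1, -0.4]
gripper_width: 0.0877
```

```bash
python3 - <<'E'
from plan import *
plan([.361,.321,.08],-.355,4)
E
```

```text
t 2.1 tcp [0.4181 0.2335 0.1499] yaw -0.3332 w 0.0877 F [ 1.1  1.1 -0.4] lamp [-0.2037  0.2178]
  turn [-0.001 -0.001  0.005] shift [-0.0207 -0.016   0.0174]
  turn [-0.001 -0.001  0.005] shift [-0.0208 -0.0159  0.0174]
  turn [-0.001 -0.001  0.005] shift [-0.0209 -0.0158  0.0174]
  turn [-0.001 -0.001  0.005] shift [-0.0209 -0.0157  0.0175]
```

Request:
{"op": "jog_arm", "data": {"increments": [[[-0.001,-0.001,0.006],[-0.021,-0.016,0.0175],1],[[-0.001,-0.001,0.006],[-0.021,-0.016,0.0175],1],[[-0.001,-0.001,0.006],[-0.021,-0.016,0.0175],1],[[-0.001,-0.001,0.006],[-0.021,-0.016,0.0175],1],[[0,0,0],[0,0,0],1]]}}

```text
time_s: 2.6
tcp_pos: [0.3524, 0.3315, 0.0762]
tool_rot: [[0.94, -0.34, -0.002], [-0.34, -0.94, 0.0], [-0.002, 0.001, -1.0]]
ft_force: [-0.1, 0.3, 0.7]
gripper_width: 0.088
```

```bash
python3 - <<'E'
from plan import *
plan([.361,.321,.007],-.355,4)
s=snap("top","top1"); crop(s,90,200,200,150,4,"t1")
E
```

```text
t 2.6 tcp [0.3524 0.3315 0.0762] yaw -0.3468 w 0.088 F [-0.1  0.3  0.7] lamp [-0.2806  0.3073]
  turn [0.    0.001 0.002] shift [0.003  0.0017 0.0173]
  turn [0.    0.001 0.002] shift [0.003  0.0017 0.0173]
  turn [0.    0.001 0.002] shift [0.0029 0.0017 0.0173]
  turn [0.    0.001 0.002] shift [0.0029 0.0017 0.0173]
```

View pics/t1.png

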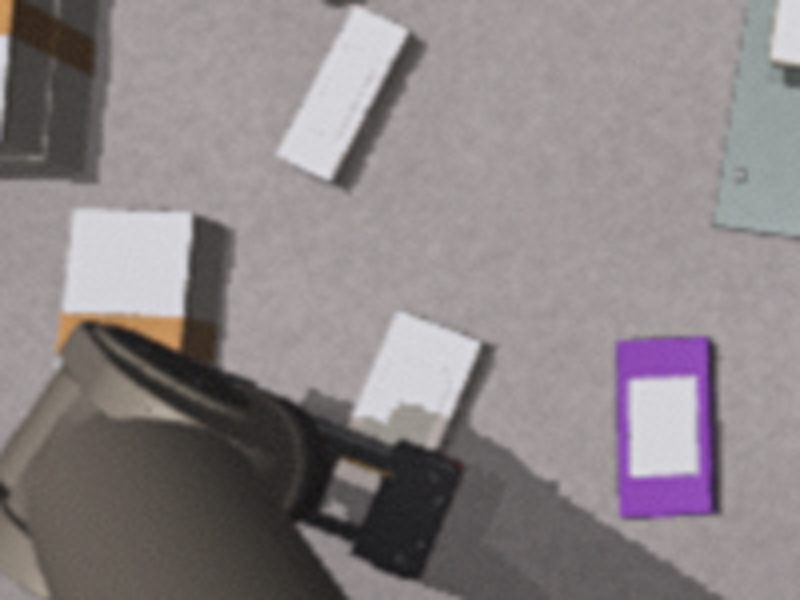

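Request:
{"op": "jog_arm", "data": {"increments": [[[0,0.001,0.002],[0.003,0.0017,0.017],1],[[0,0.001,0.002],[0.003,0.0017,0.017],1],[[0,0,0.002],[0.003,0.0017,0.017],1],[[0,0,0.002],[0.003,0.0017,0.015],1],[[0,0,0],[0,0,0],1]]}}

```text
time_s: 3.15
tcp_pos: [0.3686, 0.3152, 0.0115]
tool_rot: [[0.935, -0.355, 0.006], [-0.355, -0.935, -0.001], [0.006, -0.001, -1.0]]
ft_force: [-0.0, 1.1, 0.3]
gripper_width: 0.0878
```

```bash
python3 - <<'E'
from plan import *
plan([.361,.321,.007],-.355,1)
E
```

```text
t 3.15 tcp [0.3686 0.3152 0.0115] yaw -0.3634 w 0.0878 F [-0.   1.1  0.3] lamp [-0.2625  0.2931]
  turn [-0.001 -0.006 -0.008] shift [-0.0092 -0.0027  0.0044]
```

Request:
{"op": "jog_arm", "data": {"increments": [[[-0.001,-0.006,-0.008],[-0.009,-0.0027,0.004],1],[[0,0,0],[0,0,0],1]]}}

```text
time_s: 3.35
tcp_pos: [0.3622, 0.3205, 0.0085]
tool_rot: [[0.937, -0.35, 0.0], [-0.35, -0.937, 0.001], [0.0, -0.001, -1.0]]
ft_force: [-0.3, -0.5, 1.0]
gripper_width: 0.0882
```

```bash
python3 - <<'E'
from plan import *
plan([.361,.321,.007],-.355,1)
E
```

```text
t 3.35 tcp [0.3622 0.3205 0.0085] yaw -0.3576 w 0.0882 F [-0.3 -0.5  1. ] lamp [-0.2696  0.2976]
  turn [-0.001 -0.    -0.003] shift [-0.0013 -0.      0.0015]
```

Good. Close.

Request:
{"op": "jog_arm", "data": {"increments": [[[0,0,0],[0,0,0.001],0],[[0,0,0],[0,0,0],0],[[0,0,0],[0,0,0],0],[[0,0,0],[0,0,0],0]], "grip_force": 40}}

```text
time_s: 3.75
tcp_pos: [0.363, 0.3221, 0.0095]
tool_rot: [[0.937, -0.349, 0.003], [-0.349, -0.937, 0.004], [0.001, -0.005, -1.0]]
ft_force: [0.2, 0.9, -0.8]
gripper_width: 0.0594
```

```bash
python3 - <<'E'
from plan import *
now()
E
```

```text
t 3.75 tcp [0.363  0.3221 0.0095] yaw -0.3567 w 0.0594 F [ 0.2  0.9 -0.8] lamp [-0.2689  0.2993]
```

Request:
{"op": "jog_arm", "data": {"increments": [[[0,0,0],[0,0,0],0],[[0,0,0],[0,0,-0.02],0],[[0,0,0],[0,0,-0.03],0],[[0,0,0],[0,0,-0.03],0],[[0,0,0],[0.01,0,-0.01],0]]}}

```text
time_s: 4.25
tcp_pos: [0.3691, 0.3163, 0.0996]
tool_rot: [[0.938, -0.347, -0.003], [-0.347, -0.938, -0.002], [-0.003, 0.003, -1.0]]
ft_force: [-0.2, 0.3, -3.2]
gripper_width: 0.0579
```

```bash
python3 - <<'E'
from plan import *
plan([*L2W(-.105,.04),.10],LAMP[2],8)
E
```

```text
t 4.25 tcp [0.3691 0.3163 0.0996] yaw -0.3542 w 0.0579 F [-0.2  0.3 -3.2] lamp [-0.2622  0.2943]
  turn [ 0.     0.    -0.029] shift [ 0.0265  0.0263 -0.    ]
  turn [ 0.     0.    -0.029] shift [ 0.0257  0.0271 -0.    ]
  turn [ 0.     0.    -0.029] shift [ 0.0249  0.0278 -0.    ]
  turn [ 0.     0.    -0.029] shift [ 0.0241  0.0286 -0.    ]
  turn [ 0.     0.    -0.029] shift [ 0.0232  0.0293 -0.    ]
  turn [ 0.     0.    -0.029] shift [ 0.0224  0.0299 -0.    ]
  turn [ 0.     0.    -0.029] shift [ 0.0215  0.0306 -0.    ]
  turn [ 0.     0.    -0.029] shift [ 0.0206  0.0312 -0.0001]
```

Width 57.9, weight felt: the case is held.

Request:
{"op": "jog_arm", "data": {"increments": [[[0,0,-0.029],[0.0265,0.0263,0],0],[[0,0,-0.029],[0.0257,0.0271,0],0],[[0,0,-0.029],[0.025,0.028,0],0],[[0,0,-0.029],[0.024,0.0286,0],0],[[0,0,-0.029],[0.023,0.029,0],0]]}}

```text
time_s: 4.75
tcp_pos: [0.4522, 0.145, 0.0987]
tool_rot: [[0.981, -0.194, -0.001], [-0.194, -0.981, 0.002], [-0.001, -0.002, -1.0]]
ft_force: [0.4, 0.1, -2.0]
gripper_width: 0.058
```

```bash
python3 - <<'E'
from plan import *
plan([*L2W(-.105,.04),.06],LAMP[2],4)
E
```

```text
t 4.75 tcp [0.4522 0.145  0.0987] yaw -0.1953 w 0.058 F [ 0.4  0.1 -2. ] lamp [-0.1593  0.1341]
  turn [-0.     0.    -0.019] shift [0.0153 0.0224 0.0096]
  turn [-0.     0.    -0.019] shift [0.0149 0.0227 0.0096]
  turn [-0.     0.    -0.019] shift [0.0145 0.023  0.0096]
  turn [-0.     0.    -0.019] shift [0.014  0.0233 0.0097]
```

Request:
{"op": "jog_arm", "data": {"increments": [[[0,0,-0.019],[0.0153,0.0224,0.009],0],[[0,0,-0.019],[0.0149,0.0227,0.009],0],[[0,0,-0.019],[0.0145,0.023,0.009],0],[[0,0,-0.019],[0.014,0.0233,0.009],0],[[0,0,0],[0,0,0],0]]}}

```text
time_s: 5.25
tcp_pos: [0.4976, 0.0296, 0.0571]
tool_rot: [[0.992, -0.127, -0.004], [-0.127, -0.992, -0.003], [-0.004, 0.004, -1.0]]
ft_force: [-0.6, 0.6, -1.8]
gripper_width: 0.0576
```

```bash
python3 - <<'E'
from plan import *
plan([*L2W(-.105,.04),.021],LAMP[2],3)
E
```

```text
t 5.25 tcp [0.4976 0.0296 0.0571] yaw -0.1275 w 0.0576 F [-0.6  0.6 -1.8] lamp [-0.1005  0.0249]
  turn [ 0.001  0.001 -0.003] shift [-0.0015 -0.0051  0.012 ]
  turn [ 0.001  0.001 -0.003] shift [-0.0015 -0.0051  0.012 ]
  turn [ 0.001  0.001 -0.003] shift [-0.0015 -0.0051  0.012 ]
```

Request:
{"op": "jog_arm", "data": {"increments": [[[0,0,-0.003],[-0.0015,-0.006,0.011],0],[[0,0,-0.003],[-0.0015,-0.005,0.011],0],[[0,0,-0.002],[-0.001,-0.003,0.007],0],[[0,0,0],[0,0,0],0]]}}

```text
time_s: 5.65
tcp_pos: [0.4934, 0.0461, 0.0236]
tool_rot: [[0.993, -0.118, -0.008], [-0.118, -0.993, -0.003], [-0.007, 0.004, -1.0]]
ft_force: [-0.7, 0.3, -1.6]
gripper_width: 0.0579
```

```bash
python3 - <<'E'
from plan import *
plan([*L2W(-.105,.04),.021],LAMP[2],1)
s=snap("top","top2"); crop(s,230,160,180,135,4.4,"t2")
s=snap("scene","sc2"); crop(s,260,180,180,135,4.4,"s2")
E
```

```text
t 5.65 tcp [0.4934 0.0461 0.0236] yaw -0.1179 w 0.0579 F [-0.7  0.3 -1.6] lamp [-0.1067  0.0408]
  turn [0.004 0.007 0.001] shift [0.0017 0.0007 0.0026]
```

View pics/t2.png

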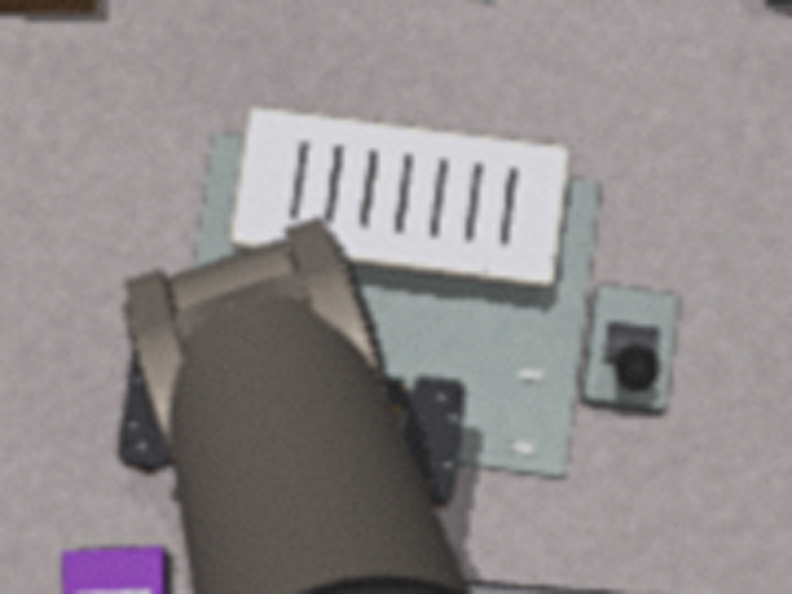

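View pics/s2.png

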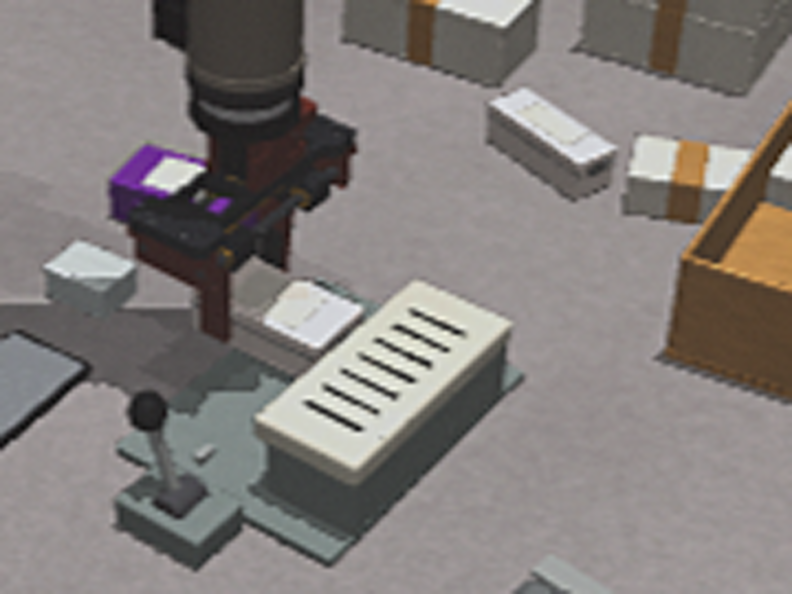

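Request:
{"op": "jog_arm", "data": {"increments": [[[0.003,0.005,0],[0.012,0.0007,0.002],0],[[0,0,0],[0.015,0,0],0],[[0,0,0],[0.015,0,0],0],[[0,0,0],[0.012,0,0],0],[[0,0,0],[0,0,0],0]]}}

```text
time_s: 6.25
tcp_pos: [0.5543, 0.0385, 0.0245]
tool_rot: [[0.993, -0.117, 0.006], [-0.117, -0.993, 0.0], [0.006, -0.001, -1.0]]
ft_force: [-0.2, 0.5, -2.4]
gripper_width: 0.0577
```

```bash
python3 - <<'E'
from plan import *
plan([*L2W(-.022,.04),.020],LAMP[2],3)
E
```

```text
t 6.25 tcp [0.5543 0.0385 0.0245] yaw -0.1172 w 0.0577 F [-0.2  0.5 -2.4] lamp [-0.0453  0.0404]
  turn [-0.    -0.002  0.001] shift [0.0078 0.0002 0.0016]
  turn [-0.    -0.002  0.001] shift [0.0078 0.0002 0.0015]
  turn [-0.    -0.002  0.001] shift [0.0078 0.0001 0.0015]
```

Request:
{"op": "jog_arm", "data": {"increments": [[[0,-0.003,0],[0.002,0,0.004],0],[[0,-0.002,0],[0.006,0,0.001],0],[[0,0,0],[0.006,0,0.001],0],[[0,0,0],[0.004,0,0],0],[[0,0,0],[0,0,0],0]]}}

```text
time_s: 6.75
tcp_pos: [0.5732, 0.036, 0.0182]
tool_rot: [[0.993, -0.117, 0.001], [-0.117, -0.993, 0.001], [0.001, -0.001, -1.0]]
ft_force: [-0.0, 0.2, -2.1]
gripper_width: 0.0575
```

```bash
python3 - <<'E'
from plan import *
plan([*L2W(-.020,.04),.019],LAMP[2],1)
E
```

```text
t 6.75 tcp [0.5732 0.036  0.0182] yaw -0.1172 w 0.0575 F [-0.   0.2 -2.1] lamp [-0.0263  0.0401]
  turn [-0.001 -0.001  0.002] shift [ 0.0063  0.0001 -0.0008]
```

Request:
{"op": "jog_arm", "data": {"increments": [[[0,0,0],[0.004,0,0],0],[[0,0,0],[0.003,0,0],0],[[0,0,0],[0.003,0,0],0]]}}

```text
time_s: 7.05
tcp_pos: [0.5799, 0.0356, 0.0176]
tool_rot: [[0.993, -0.116, -0.006], [-0.116, -0.993, 0.001], [-0.006, -0.0, -1.0]]
ft_force: [-12.7, 2.8, 6.0]
gripper_width: 0.0576
```

```bash
python3 - <<'E'
from plan import *
plan([*L2W(-.020,.04),.019],LAMP[2],1)
E
```

```text
t 7.05 tcp [0.5799 0.0356 0.0176] yaw -0.1166 w 0.0576 F [-12.7   2.8   6. ] lamp [-0.0195  0.0405]
  turn [-0.     0.006  0.002] shift [-0.0005  0.0005 -0.0014]
```

Request:
{"op": "jog_arm", "data": {"increments": [[[0,0,0],[0,0,0],0.85],[[0,0,0],[0,0,0],0.85],[[0,0,0],[0,0,-0.02],0.85],[[0,0,0],[0,0,-0.04],0.85],[[0,0,0],[-0.005,0,-0.04],0.85]]}}

```text
time_s: 7.55
tcp_pos: [0.5739, 0.0357, 0.1161]
tool_rot: [[0.993, -0.116, -0.013], [-0.116, -0.993, -0.0], [-0.013, 0.002, -1.0]]
ft_force: [0.3, 0.6, 0.1]
gripper_width: 0.0744
```

Request:
{"op": "jog_arm", "data": {"increments": [[[0,0,0.03],[-0.01,-0.03,-0.03],1],[[0,0,0.03],[-0.01,-0.045,-0.01],1],[[0,0,0.04],[-0.005,-0.045,0],1],[[0,0,0.04],[0,-0.045,0],1],[[0,0,0.04],[0,-0.045,0],1]]}}

```text
time_s: 8.05
tcp_pos: [0.5978, 0.2422, 0.1683]
tool_rot: [[0.949, -0.314, 0.007], [-0.314, -0.949, -0.0], [0.006, -0.002, -1.0]]
ft_force: [1.3, -0.5, -0.0]
gripper_width: 0.0878
```

```bash
python3 - <<'E'
from plan import *
plan([.561,.374,.08],-.42,4)
s=snap("top","top3"); crop(s,230,160,180,135,4.4,"t3")
s=snap("scene","sc3"); crop(s,260,180,180,135,4.4,"s3")
E
```

```text
t 8.05 tcp [0.5978 0.2422 0.1683] yaw -0.3198 w 0.0878 F [ 1.3 -0.5 -0. ] lamp [-0.0263  0.2478]
  turn [-0.001 -0.002  0.025] shift [-0.0192 -0.0284  0.022 ]
  turn [-0.001 -0.002  0.025] shift [-0.0199 -0.0279  0.022 ]
  turn [-0.001 -0.002  0.025] shift [-0.0206 -0.0274  0.022 ]
  turn [-0.001 -0.002  0.025] shift [-0.0212 -0.0269  0.0221]
```

View pics/t3.png

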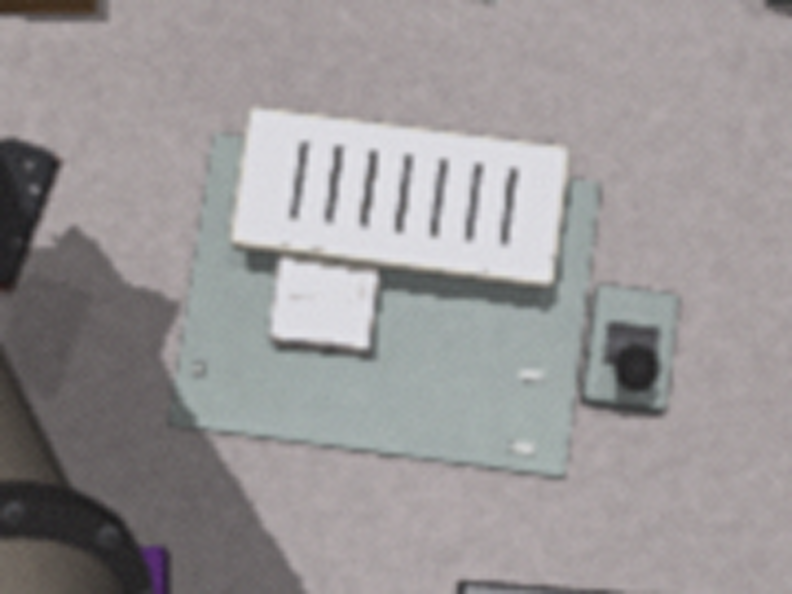

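View pics/s3.png

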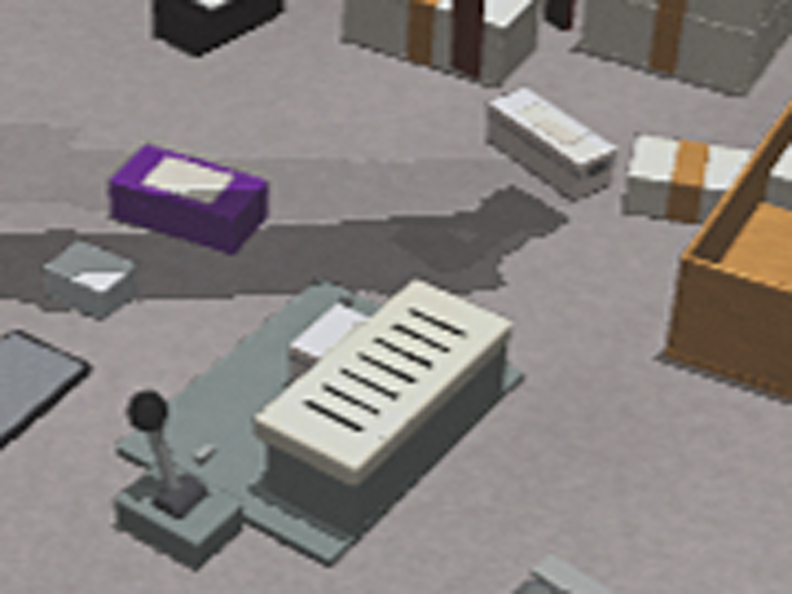

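```bash
python3 - <<'E'
from plan import *
from fit import unc
s=load("top3")
for u,v in unc([(271,342),(371,351)],4.4,230,160):
    print(W2L(onz(s,u,v,.044)).round(4))
P=cloud(s); u,v=unc([[320,305]],4.4,230,160)[0].astype(int); print(P[v-3:v+4,u-3:u+4,2].mean())
E
```

```text
[-0.0485  0.0649]
[-0.0463  0.0071]
0.04565181833326765
```

Request:
{"op": "jog_arm", "data": {"increments": [[[0,-0.002,0.025],[-0.019,-0.028,0.02],1],[[0,-0.002,0.025],[-0.02,-0.028,0.02],1],[[0,-0.002,0.025],[-0.02,-0.027,0.02],1],[[0,0,0.02],[-0.012,-0.015,0.02],1],[[0,0,0],[0,0,0],1]]}}

```text
time_s: 8.65
tcp_pos: [0.567, 0.3696, 0.0883]
tool_rot: [[0.917, -0.398, 0.009], [-0.398, -0.917, 0.01], [0.005, -0.012, -1.0]]
ft_force: [0.3, 0.6, -0.4]
gripper_width: 0.0881
```

```bash
python3 - <<'E'
from plan import *
plan([.561,.374,.009],-.422,4)
E
```

```text
t 8.65 tcp [0.567  0.3696 0.0883] yaw -0.4092 w 0.0881 F [ 0.3  0.6 -0.4] lamp [-0.072   0.3707]
  turn [-0.003 -0.001  0.003] shift [-0.0019 -0.0002  0.0198]
  turn [-0.003 -0.001  0.003] shift [-0.0019 -0.0002  0.0198]
  turn [-0.003 -0.001  0.003] shift [-0.0019 -0.0003  0.0198]
  turn [-0.003 -0.001  0.003] shift [-0.0018 -0.0003  0.0198]
```

Request:
{"op": "jog_arm", "data": {"increments": [[[-0.003,-0.001,0.003],[-0.002,0,0.02],1],[[-0.003,-0.001,0.003],[-0.002,0,0.02],1],[[-0.003,-0.001,0.003],[-0.002,0,0.018],1],[[-0.002,0,0.003],[-0.001,0,0.013],1],[[0,0,0],[0,0,0],1]]}}

```text
time_s: 9.15
tcp_pos: [0.5672, 0.3679, 0.0193]
tool_rot: [[0.911, -0.411, 0.009], [-0.411, -0.912, 0.0], [0.008, -0.004, -1.0]]
ft_force: [-0.3, -0.5, 0.1]
gripper_width: 0.0879
```

```bash
python3 - <<'E'
from plan import *
plan([.561,.374,.009],-.422,1)
E
```

```text
t 9.15 tcp [0.5672 0.3679 0.0193] yaw -0.4239 w 0.0879 F [-0.3 -0.5  0.1] lamp [-0.0716  0.369 ]
  turn [-0.004 -0.008 -0.002] shift [-0.0082 -0.003   0.0102]
```

Request:
{"op": "jog_arm", "data": {"increments": [[[-0.002,-0.006,0],[-0.006,-0.003,0.007],1],[[0,0,0],[-0.002,0,0.002],1],[[0,0,0],[0,0,0.0],1]]}}

```text
time_s: 9.45
tcp_pos: [0.5626, 0.3739, 0.0113]
tool_rot: [[0.911, -0.412, 0.005], [-0.412, -0.911, 0.002], [0.004, -0.004, -1.0]]
ft_force: [-0.2, -0.2, 0.2]
gripper_width: 0.0881
```

```bash
python3 - <<'E'
from plan import *
plan([.561,.374,.009],-.422,1)
E
```

```text
t 9.45 tcp [0.5626 0.3739 0.0113] yaw -0.4252 w 0.0881 F [-0.2 -0.2  0.2] lamp [-0.0769  0.3744]
  turn [-0.004 -0.004 -0.003] shift [-0.0015  0.0006  0.0023]
```

Request:
{"op": "jog_arm", "data": {"increments": [[[-0.003,-0.004,0],[-0.001,0,0.002],0],[[0,0,0],[0,0,0],0],[[0,0,0],[0,0,0],0],[[0,0,0],[0,0,0],0],[[0,0,0],[0,0,0],0]]}}

```text
time_s: 9.95
tcp_pos: [0.5625, 0.3751, 0.0108]
tool_rot: [[0.911, -0.412, 0.002], [-0.412, -0.911, 0.003], [0.001, -0.003, -1.0]]
ft_force: [0.9, -0.8, 0.4]
gripper_width: 0.0516
```

```bash
python3 - <<'E'
from plan import *
st=now(); d=st["tcp_pos"][:2]-[.5905,.3606]; a=-.425; print(d@[np.cos(a),np.sin(a)], d@[-np.sin(a),np.cos(a)])
E
```

```text
t 9.95 tcp [0.5625 0.3751 0.0108] yaw -0.4248 w 0.0516 F [ 0.9 -0.8  0.4] lamp [-0.0772  0.3756]
-0.03153338724164177 0.0016948430912948793
```

Request:
{"op": "jog_arm", "data": {"increments": [[[0,0,0],[0,0,0],0],[[0,0,0],[0,0,-0.02],0],[[0,0,0],[0,0,-0.03],0],[[0,0,0],[0,0,-0.03],0],[[0,0,0],[-0.02,0,-0.01],0]]}}

```text
time_s: 10.45
tcp_pos: [0.5436, 0.3793, 0.0993]
tool_rot: [[0.909, -0.416, -0.003], [-0.416, -0.909, -0.003], [-0.002, 0.004, -1.0]]
ft_force: [1.3, 0.6, -2.5]
gripper_width: 0.0401
```

```bash
python3 - <<'E'
from plan import *
plan([*L2W(-.13,.04),.10],LAMP[2],8)
E
```

```text
t 10.45 tcp [0.5436 0.3793 0.0993] yaw -0.4292 w 0.0401 F [ 1.3  0.6 -2.5] lamp [-0.0964  0.3775]
  turn [ 0.     0.    -0.039] shift [0.0089 0.0415 0.0001]
  turn [ 0.     0.    -0.039] shift [0.0073 0.0418 0.0001]
  turn [ 0.     0.    -0.039] shift [0.0056 0.042  0.    ]
  turn [ 0.     0.    -0.039] shift [0.004  0.0422 0.    ]
  turn [ 0.     0.    -0.039] shift [0.0024 0.0423 0.    ]
  turn [ 0.     0.    -0.039] shift [ 0.0007  0.0424 -0.    ]
  turn [ 0.     0.    -0.039] shift [-0.0009  0.0424 -0.    ]
  turn [ 0.     0.    -0.039] shift [-0.0026  0.0423 -0.0001]
```

Request:
{"op": "jog_arm", "data": {"increments": [[[0,0,-0.039],[0.009,0.0415,0],0],[[0,0,-0.039],[0.007,0.042,0],0],[[0,0,-0.039],[0.005,0.042,0],0],[[0,0,-0.039],[0.003,0.042,0],0],[[0,0,-0.039],[0.002,0.042,0],0]]}}

```text
time_s: 10.95
tcp_pos: [0.4841, 0.1821, 0.0971]
tool_rot: [[0.979, -0.205, -0.008], [-0.205, -0.979, 0.005], [-0.009, -0.003, -1.0]]
ft_force: [1.1, -1.1, -2.7]
gripper_width: 0.0401
```

```bash
python3 - <<'E'
from plan import *
plan([*L2W(-.12,-.045),.075],LAMP[2],6)
E
```

```text
t 10.95 tcp [0.4841 0.1821 0.0971] yaw -0.206 w 0.0401 F [ 1.1 -1.1 -2.7] lamp [-0.1321  0.1747]
  turn [-0.001  0.001 -0.014] shift [0.0052 0.0363 0.0035]
  turn [-0.001  0.001 -0.014] shift [0.0047 0.0364 0.0035]
  turn [-0.001  0.001 -0.014] shift [0.0042 0.0364 0.0036]
  turn [-0.001  0.001 -0.014] shift [0.0036 0.0365 0.0036]
  turn [-0.001  0.001 -0.014] shift [0.0031 0.0365 0.0036]
  turn [-0.001  0.001 -0.014] shift [0.0026 0.0366 0.0037]
```

Request:
{"op": "jog_arm", "data": {"increments": [[[0,0.001,-0.016],[0.003,0.038,0.003],0],[[0,0.001,-0.016],[0.003,0.038,0.003],0],[[0,0.001,-0.016],[0.002,0.038,0.003],0],[[0,0,-0.016],[0.002,0.038,0.003],0],[[0,0,-0.016],[0.002,0.038,0.003],0]]}}

```text
time_s: 11.45
tcp_pos: [0.4519, -0.0101, 0.0776]
tool_rot: [[0.993, -0.114, -0.013], [-0.114, -0.993, 0.004], [-0.014, -0.003, -1.0]]
ft_force: [0.6, -0.0, -2.6]
gripper_width: 0.0396
```

Request:
{"op": "jog_arm", "data": {"increments": [[[0,0,0],[0,0.006,0],0],[[0,0,0],[0,0,0],0]]}}

```text
time_s: 11.65
tcp_pos: [0.4466, -0.02, 0.0758]
tool_rot: [[0.992, -0.121, -0.019], [-0.121, -0.993, 0.003], [-0.019, -0.001, -1.0]]
ft_force: [0.4, 0.6, -2.0]
gripper_width: 0.0402
```

```bash
python3 - <<'E'
from plan import *
plan([*L2W(-.107,-.045),.025],LAMP[2],4)
s=snap("scene","sc4"); crop(s,260,180,180,135,4.4,"s4")
E
```

```text
t 11.65 tcp [ 0.4466 -0.02    0.0758] yaw -0.1211 w 0.0402 F [ 0.4  0.6 -2. ] lamp [-0.1453 -0.0304]
  turn [-0.     0.005 -0.001] shift [0.0098 0.0036 0.0125]
  turn [-0.     0.005 -0.001] shift [0.0098 0.0036 0.0126]
  turn [-0.     0.005 -0.001] shift [0.0097 0.0036 0.0126]
  turn [-0.     0.005 -0.001] shift [0.0096 0.0036 0.0127]
```

View pics/s4.png

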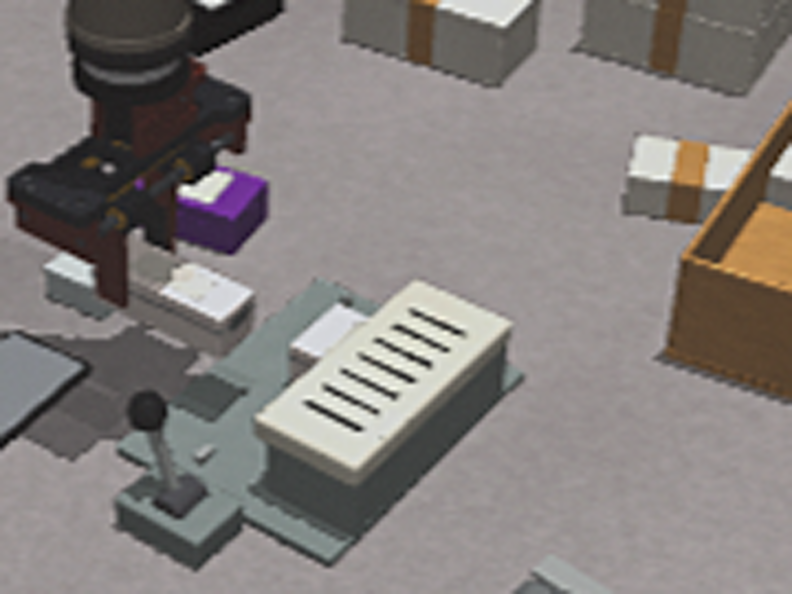

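```bash
python3 - <<'E'
from plan import *
st=now(); s=load("sc4"); p=st["tcp_pos"];R=st["tool_rot"]
for y in (-.02,.02):
  for z in (.0108,.0108-.036):
    X=p+R@np.array([.0865,y,z]); print(y,z,((proj(s,X)-[260,180]+.5)*4.4-.5).round(0),X.round(3))
E
```

```text
t 11.7 tcp [ 0.4465 -0.0196  0.0757] yaw -0.1203 w 0.0398 F [-0.9 -0.2 -1.9] lamp [-0.1454 -0.03  ]
-0.02 0.0108 [255. 333.] [ 0.535 -0.01   0.063]
-0.02 -0.025199999999999997 [255. 292.] [ 0.535 -0.01   0.099]
0.02 0.0108 [218. 363.] [ 0.53  -0.05   0.063]
0.02 -0.025199999999999997 [218. 321.] [ 0.53  -0.05   0.099]
```

Request:
{"op": "jog_arm", "data": {"increments": [[[0,0.006,0],[0.007,0.0036,0.011],0],[[0,0.006,0],[0.007,0.0036,0.011],0],[[0,0.004,0],[0.006,0.003,0.011],0],[[0,0.002,0],[0.006,0.002,0.009],0],[[0,0,0],[0,0,0],0]]}}

```text
time_s: 12.2
tcp_pos: [0.4732, -0.0299, 0.0289]
tool_rot: [[0.994, -0.112, 0.001], [-0.112, -0.994, 0.003], [0.001, -0.003, -1.0]]
ft_force: [-0.4, -0.2, -2.8]
gripper_width: 0.0394
```

```bash
python3 - <<'E'
from plan import *
plan([*L2W(-.107,-.045),.021],LAMP[2],2)
E
```

```text
t 12.2 tcp [ 0.4732 -0.0299  0.0289] yaw -0.1118 w 0.0394 F [-0.4 -0.2 -2.8] lamp [-0.1177 -0.0371]
  turn [-0.001 -0.     0.004] shift [0.0053 0.004  0.0039]
  turn [-0.001 -0.     0.004] shift [0.0053 0.004  0.0039]
```

Request:
{"op": "jog_arm", "data": {"increments": [[[0,0,0.004],[0.004,0.004,0.004],0],[[0,0,0.004],[0.004,0.003,0.003],0],[[0,0,0],[0,0,0],0]]}}

```text
time_s: 12.5
tcp_pos: [0.4804, -0.0363, 0.0219]
tool_rot: [[0.993, -0.118, -0.002], [-0.118, -0.993, 0.004], [-0.002, -0.004, -1.0]]
ft_force: [0.9, -0.0, -1.6]
gripper_width: 0.04
```

```bash
python3 - <<'E'
from plan import *
plan([*L2W(-.0215,-.045),.020],LAMP[2],5)
s=snap("scene","sc5"); crop(s,280,210,120,90,6.6,"s5")
E
```

```text
t 12.5 tcp [ 0.4804 -0.0363  0.0219] yaw -0.1184 w 0.04 F [ 0.9 -0.  -1.6] lamp [-0.1098 -0.0426]
  turn [-0.001  0.     0.   ] shift [0.0177 0.0005 0.0003]
  turn [-0.001  0.     0.   ] shift [0.0177 0.0005 0.0003]
  turn [-0.001  0.     0.   ] shift [0.0177 0.0005 0.0003]
  turn [-0.001  0.     0.   ] shift [0.0177 0.0005 0.0004]
  turn [-0.001  0.     0.   ] shift [0.0177 0.0005 0.0004]
```

View pics/s5.png

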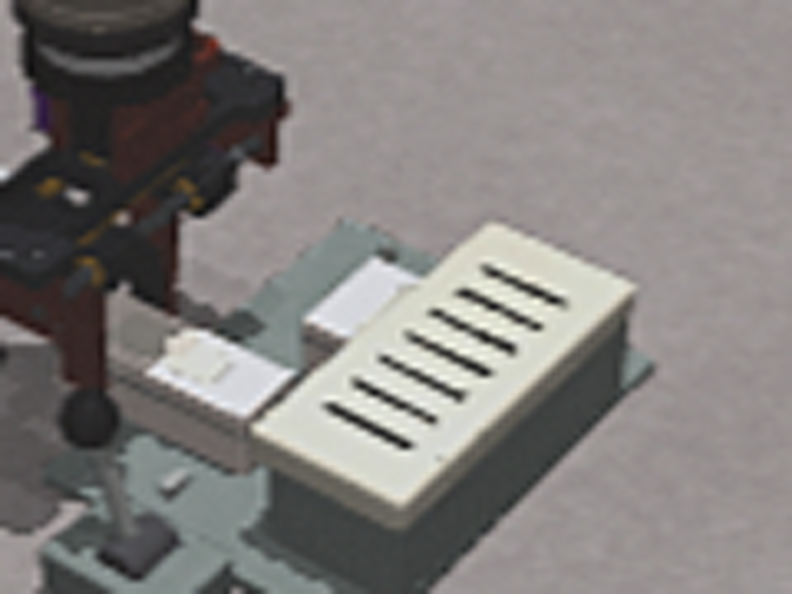

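Request:
{"op": "jog_arm", "data": {"increments": [[[0,0,0],[0.012,0.001,0],0],[[0,0,0],[0.015,0.001,0],0],[[0,0,0],[0.015,0,0],0],[[0,0,0],[0.012,0,0],0],[[0,0,0],[0,0,0],0]]}}

```text
time_s: 13.05
tcp_pos: [0.5289, -0.0454, 0.0224]
tool_rot: [[0.993, -0.118, -0.014], [-0.118, -0.993, 0.003], [-0.014, -0.001, -1.0]]
ft_force: [0.0, -0.4, -1.2]
gripper_width: 0.0396
```

```bash
python3 - <<'E'
from plan import *
plan([*L2W(-.0215,-.045),.020],LAMP[2],1)
E
```

```text
t 13.05 tcp [ 0.5289 -0.0454  0.0224] yaw -0.1184 w 0.0396 F [ 0.  -0.4 -1.2] lamp [-0.0606 -0.0459]
  turn [-0.001  0.014  0.001] shift [ 0.0391 -0.0009  0.0019]
```

Request:
{"op": "jog_arm", "data": {"increments": [[[0,0.008,0],[0.008,0,0],0],[[0,0.005,0],[0.009,-0.001,0.001],0],[[0,0,0],[0.008,0,0],0],[[0,0,0],[0,0,0],0]]}}

```text
time_s: 13.45
tcp_pos: [0.5473, -0.0478, 0.0216]
tool_rot: [[0.993, -0.118, -0.015], [-0.118, -0.993, -0.0], [-0.015, 0.002, -1.0]]
ft_force: [0.7, -1.1, -1.3]
gripper_width: 0.0396
```

```bash
python3 - <<'E'
from plan import *
plan([*L2W(-.0215,-.045),.020],LAMP[2],1)
E
```

```text
t 13.45 tcp [ 0.5473 -0.0478  0.0216] yaw -0.1188 w 0.0396 F [ 0.7 -1.1 -1.3] lamp [-0.042  -0.0461]
  turn [0.002 0.015 0.   ] shift [ 0.0205 -0.0011  0.0013]
```

Request:
{"op": "jog_arm", "data": {"increments": [[[0,0.012,0],[0.007,-0.001,0],0],[[0,0.008,0],[0.007,0,0.001],0],[[0,0,0],[0.005,0,0],0],[[0,0,0],[0.003,0,0],0]]}}

```text
time_s: 13.85
tcp_pos: [0.563, -0.0484, 0.0214]
tool_rot: [[0.993, -0.118, -0.008], [-0.118, -0.993, -0.003], [-0.007, 0.004, -1.0]]
ft_force: [-0.2, -0.7, -2.0]
gripper_width: 0.0399
```

```bash
python3 - <<'E'
from plan import *
plan([*L2W(-.0215,-.045),.020],LAMP[2],1)
E
```

```text
t 13.85 tcp [ 0.563  -0.0484  0.0214] yaw -0.1185 w 0.0399 F [-0.2 -0.7 -2. ] lamp [-0.0264 -0.0448]
  turn [0.004 0.007 0.   ] shift [0.0049 0.0002 0.0014]
```

Request:
{"op": "jog_arm", "data": {"increments": [[[0,0.004,0],[0.004,0,0.001],0],[[0,0,0],[0.004,0,0],0],[[0,0,0],[0.003,0,0],0]]}}

```text
time_s: 14.15
tcp_pos: [0.5689, -0.0491, 0.0213]
tool_rot: [[0.993, -0.118, -0.015], [-0.118, -0.993, -0.004], [-0.014, 0.005, -1.0]]
ft_force: [-7.9, 1.4, 7.8]
gripper_width: 0.0398
```

```bash
python3 - <<'E'
from plan import *
plan([*L2W(-.0215,-.045),.020],LAMP[2],1)
E
```

```text
t 14.15 tcp [ 0.5689 -0.0491  0.0213] yaw -0.1186 w 0.0398 F [-7.9  1.4  7.8] lamp [-0.0204 -0.0448]
  turn [0.006 0.014 0.   ] shift [-0.0011  0.0002  0.0013]
```

Request:
{"op": "jog_arm", "data": {"increments": [[[0,0,0],[0,0,0],0.62],[[0,0,0],[0,0,0],0.62],[[0,0,0],[0,0,0],0.62],[[0,0,0],[0,0,-0.02],0.62],[[0,0,0],[0,0,-0.04],0.62]]}}

```text
time_s: 14.65
tcp_pos: [0.5692, -0.0491, 0.0773]
tool_rot: [[0.993, -0.118, -0.019], [-0.118, -0.993, -0.004], [-0.018, 0.006, -1.0]]
ft_force: [0.4, 0.0, -1.0]
gripper_width: 0.0544
```

Request:
{"op": "jog_arm", "data": {"increments": [[[0,0.005,-0.03],[-0.01,0.01,-0.045],0.62],[[0,0.005,-0.03],[-0.02,0.04,-0.02],0.62],[[0,0,-0.03],[-0.02,0.045,0],0.62],[[0,0,-0.03],[-0.02,0.045,0],0.62],[[0,0,-0.03],[-0.02,0.045,0],0.62]]}}

```text
time_s: 15.15
tcp_pos: [0.4811, -0.2272, 0.1525]
tool_rot: [[0.999, 0.053, 0.012], [0.053, -0.999, -0.004], [0.012, 0.005, -1.0]]
ft_force: [1.1, -0.0, 0.3]
gripper_width: 0.0546
```

```bash
python3 - <<'E'
from plan import *
now()
s=snap("top","top6"); crop(s,250,170,160,120,5,"t6")
s=snap("scene","sc6"); crop(s,280,210,120,90,6.6,"s6")
E
```

```text
t 15.15 tcp [ 0.4811 -0.2272  0.1525] yaw 0.0528 w 0.0546 F [ 1.1 -0.   0.3] lamp [-0.0864 -0.2321]
```

View pics/t6.png

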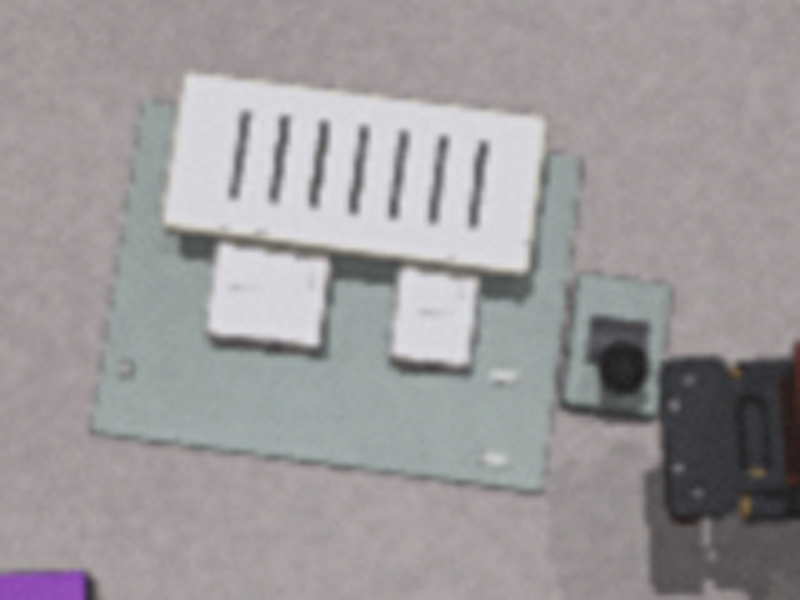

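View pics/s6.png

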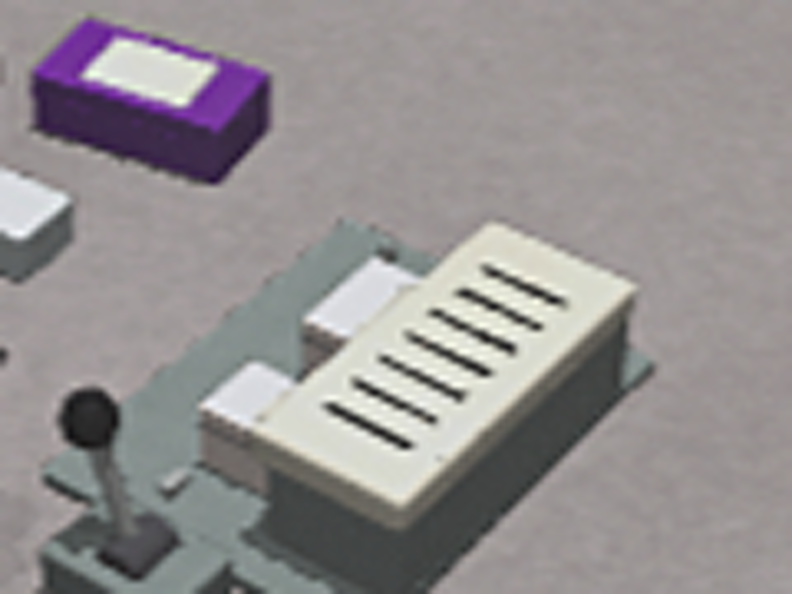

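```bash
python3 - <<'E'
from plan import *
from fit import unc,fit2
s=load("top6"); c=load("sc6")
for u,v in unc([(208,338),(322,348),(392,361),(470,367)],5,250,170): print(W2L(onz(s,u,v,.044)).round(4))
for n,s in(("top",load("top0")),("scene",load("scene0"))):
  for p in ([.442,-.330],):
    a=-1.122
    for z in (5,33):
      pts=[(x*np.cos(a)-y*np.sin(a)+p[0]*1000,x*np.sin(a)+y*np.cos(a)+p[1]*1000,z) for x,y in ((-12,0),(12,0))]
      print(n,z,proj(s,np.array(pts)/1000).round(1).tolist())
    pts=np.array([(x*np.cos(a)-y*np.sin(a)+p[0]*1000,x*np.sin(a)+y*np.cos(a)+p[1]*1000,5) for x,y in ((-15,108),(15,108),(15,-108),(-15,-108))])/1000
    q=proj(s,pts); im=s["color"][:,:,::-1].copy(); k=6; x0,y0=(400,230) if n=="top" else (160,290)
    im=cv2.resize(im[y0:y0+100,x0:x0+125],None,fx=k,fy=k,interpolation=cv2.INTER_CUBIC)
    cv2.polylines(im,[((q-[x0,y0]+.5)*k-.5).astype(int)],True,(0,0,255),1); cv2.imwrite(f"pics/ov_{n}.png",im)
print(get_state()["qpos"].round(2))
plan([.442,-.33,.12],-1.122,8)
E
```

```text
[-0.0481  0.065 ]
[-0.0458  0.007 ]
[-0.0479 -0.029 ]
[-0.0459 -0.0685]
top 5 [[440.2, 286.2], [448.5, 282.3]]
top 33 [[442.8, 285.4], [451.2, 281.4]]
scene 5 [[228.5, 322.6], [226.4, 329.3]]
scene 33 [[227.3, 315.4], [225.1, 322.1]]
[ 0.45  0.33 -0.14  1.97  0.07  0.84 -1.26]
t 15.25 tcp [ 0.4778 -0.2336  0.152 ] yaw 0.0397 w 0.0546 F [ 0.7  0.1 -0.2] lamp [-0.0889 -0.2389]
  turn [ 0.    -0.002  0.145] shift [-0.005   0.0118  0.004 ]
  turn [ 0.    -0.002  0.145] shift [-0.0032  0.0124  0.004 ]
  turn [ 0.    -0.002  0.145] shift [-0.0014  0.0128  0.004 ]
  turn [ 0.    -0.002  0.145] shift [0.0005 0.0128 0.004 ]
  turn [ 0.    -0.002  0.145] shift [0.0023 0.0126 0.004 ]
  turn [ 0.    -0.002  0.145] shift [0.0042 0.0121 0.004 ]
  turn [ 0.    -0.002  0.145] shift [0.0059 0.0114 0.004 ]
  turn [ 0.    -0.002  0.145] shift [0.0075 0.0105 0.004 ]
```

View pics/ov_top.png

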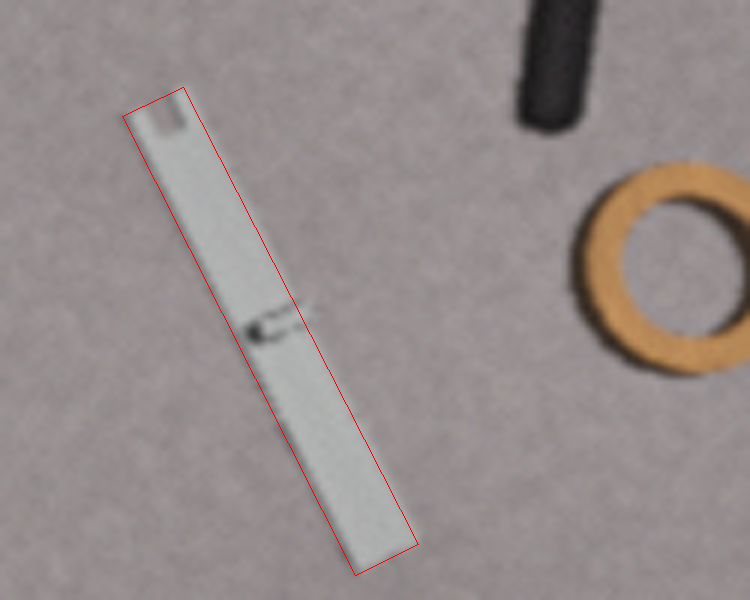

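View pics/ov_scene.png

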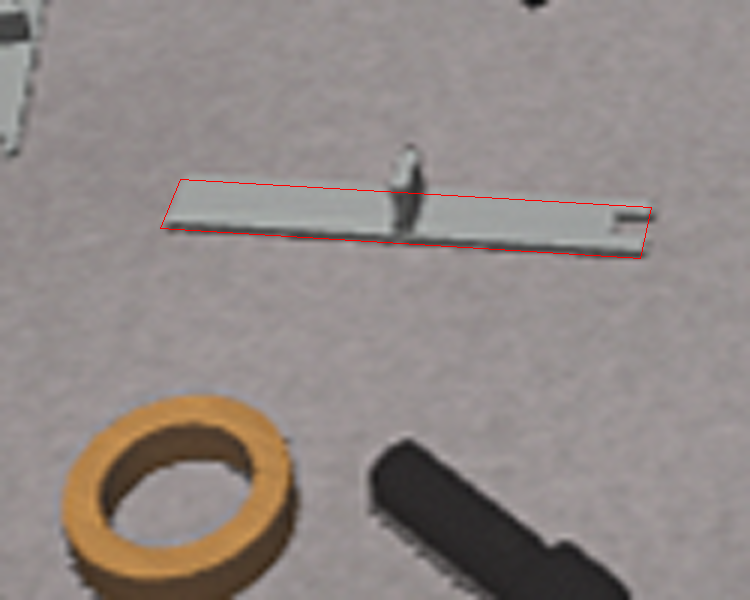

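Request:
{"op": "jog_arm", "data": {"increments": [[[0,-0.002,0.145],[-0.005,0.012,0.004],0.62],[[0,-0.002,0.145],[-0.003,0.0124,0.004],0.62],[[0,-0.002,0.145],[-0.0015,0.0128,0.004],0.62],[[0,-0.002,0.145],[0.0005,0.0128,0.004],0.62],[[0,-0.002,0.145],[0.002,0.0126,0.004],0.62]]}}

```text
time_s: 15.75
tcp_pos: [0.457, -0.2964, 0.1325]
tool_rot: [[0.763, -0.646, 0.006], [-0.646, -0.763, -0.006], [0.008, 0.001, -1.0]]
ft_force: [-0.3, 0.3, -0.3]
gripper_width: 0.0545
```

```bash
python3 - <<'E'
from plan import *
plan([.4425,-.331,.07],-1.124,5)
E
```

```text
t 15.75 tcp [ 0.457  -0.2964  0.1325] yaw -0.7027 w 0.0545 F [-0.3  0.3 -0.3] lamp [-0.1021 -0.3036]
  turn [-0.    -0.002  0.084] shift [0.0022 0.0072 0.0125]
  turn [-0.    -0.002  0.084] shift [0.0028 0.0069 0.0125]
  turn [-0.    -0.002  0.084] shift [0.0034 0.0067 0.0125]
  turn [-0.    -0.002  0.084] shift [0.0039 0.0064 0.0125]
  turn [-0.    -0.002  0.084] shift [0.0045 0.006  0.0125]
```

Request:
{"op": "jog_arm", "data": {"increments": [[[0,-0.002,0.084],[0.002,0.007,0.0125],0.62],[[0,-0.002,0.084],[0.003,0.007,0.0125],0.62],[[0,-0.002,0.084],[0.0034,0.006,0.0125],0.62],[[0,-0.002,0.08],[0.003,0.004,0.01],0.62],[[0,0,0.03],[0,0,0],0.62]]}}

```text
time_s: 16.25
tcp_pos: [0.4493, -0.324, 0.0833]
tool_rot: [[0.466, -0.885, 0.004], [-0.885, -0.466, -0.003], [0.004, -0.002, -1.0]]
ft_force: [0.2, 0.7, 0.1]
gripper_width: 0.0546
```

```bash
python3 - <<'E'
from plan import *
plan([.4425,-.331,.05],-1.124,2)
E
```

```text
t 16.25 tcp [ 0.4493 -0.324   0.0833] yaw -1.0857 w 0.0546 F [0.2 0.7 0.1] lamp [-0.1066 -0.332 ]
  turn [-0.001 -0.002  0.019] shift [0.0015 0.0047 0.0166]
  turn [-0.001 -0.002  0.019] shift [0.0016 0.0046 0.0166]
```

Request:
{"op": "jog_arm", "data": {"increments": [[[0,-0.002,0.018],[0.0015,0.0045,0.016],0.62],[[0,-0.002,0.015],[0.001,0.004,0.013],0.62],[[0,0,0],[0,0,0],0.62]]}}

```text
time_s: 16.55
tcp_pos: [0.4451, -0.3296, 0.0542]
tool_rot: [[0.438, -0.899, 0.005], [-0.899, -0.438, -0.0], [0.002, -0.004, -1.0]]
ft_force: [0.6, 0.5, 0.1]
gripper_width: 0.0543
```

```bash
python3 - <<'E'
from plan import *
plan([.4425,-.331,.010],-1.124,3)
E
```

```text
t 16.55 tcp [ 0.4451 -0.3296  0.0542] yaw -1.1171 w 0.0543 F [0.6 0.5 0.1] lamp [-0.11  -0.338]
  turn [-0.001 -0.001  0.002] shift [0.     0.0011 0.0147]
  turn [-0.001 -0.001  0.002] shift [0.     0.001  0.0147]
  turn [-0.001 -0.001  0.002] shift [0.     0.001  0.0147]
```

Request:
{"op": "jog_arm", "data": {"increments": [[[-0.001,-0.001,0.002],[0,0.001,0.014],0.62],[[-0.001,-0.001,0.002],[0,0.001,0.014],0.62],[[-0.001,-0.001,0.002],[0,0.001,0.01],0.62],[[0,0,0],[0,0,0],0.62]]}}

```text
time_s: 16.95
tcp_pos: [0.4439, -0.3305, 0.014]
tool_rot: [[0.435, -0.901, 0.002], [-0.901, -0.435, 0.001], [0.0, -0.002, -1.0]]
ft_force: [-0.1, 0.6, -0.5]
gripper_width: 0.0543
```

```bash
python3 - <<'E'
from plan import *
plan([.4425,-.331,.010],-1.124,1)
E
```

```text
t 16.95 tcp [ 0.4439 -0.3305  0.014 ] yaw -1.1209 w 0.0543 F [-0.1  0.6 -0.5] lamp [-0.1111 -0.339 ]
  turn [-0.002 -0.     0.003] shift [-0.0001  0.0015  0.004 ]
```

Request:
{"op": "jog_arm", "data": {"increments": [[[-0.001,0,0.002],[0,0.0015,0.004],0.3],[[0,0,0],[0,0,0],0.2],[[0,0,0],[0,0,0],0],[[0,0,0],[0,0,0],0],[[0,0,0],[0,0,0],0]], "grip_force": 40}}

```text
time_s: 17.45
tcp_pos: [0.4429, -0.3315, 0.0102]
tool_rot: [[0.433, -0.901, 0.002], [-0.901, -0.433, -0.0], [0.001, -0.002, -1.0]]
ft_force: [0.2, 0.6, -0.9]
gripper_width: 0.0176
```

Request:
{"op": "jog_arm", "data": {"increments": [[[0,0,0],[0,0,0],0],[[0,0,0],[0,0,0],0],[[0,0,0],[0,0,0],0]]}}

```text
time_s: 17.75
tcp_pos: [0.4433, -0.3315, 0.0106]
tool_rot: [[0.433, -0.901, 0.003], [-0.901, -0.433, -0.0], [0.002, -0.002, -1.0]]
ft_force: [0.1, -0.2, -1.8]
gripper_width: 0.008
```

```bash
python3 - <<'E'
from plan import *
plan([.4425,-.331,.010],-1.124,1)
E
```

```text
t 17.75 tcp [ 0.4433 -0.3315  0.0106] yaw -1.1228 w 0.008 F [ 0.1 -0.2 -1.8] lamp [-0.1116 -0.3401]
  turn [-0.002 -0.002  0.001] shift [-0.0008  0.0005  0.0006]
```

Request:
{"op": "jog_arm", "data": {"increments": [[[0,0,0],[0,0,-0.02],0],[[0,0,0],[0,0,-0.035],0],[[0,0,0],[0,0,-0.04],0],[[0,0,0],[0,0,-0.04],0],[[0,0,0],[0,0,-0.015],0]]}}

```text
time_s: 18.25
tcp_pos: [0.4395, -0.3293, 0.1614]
tool_rot: [[0.433, -0.901, -0.007], [-0.901, -0.433, 0.005], [-0.008, 0.004, -1.0]]
ft_force: [0.9, 0.3, -2.2]
gripper_width: 0.0079
```

```bash
python3 - <<'E'
from plan import *
plan([*L2W(-.068,.008),.155],LAMP[2],10)
E
```

```text
t 18.25 tcp [ 0.4395 -0.3293  0.1614] yaw -1.1227 w 0.0079 F [ 0.9  0.3 -2.2] lamp [-0.1157 -0.3384]
  turn [-0.     0.001 -0.1  ] shift [-0.0267 -0.0226  0.0008]
  turn [-0.     0.001 -0.1  ] shift [-0.0243 -0.0252  0.0007]
  turn [-0.     0.001 -0.1  ] shift [-0.0216 -0.0275  0.0007]
  turn [-0.     0.001 -0.1  ] shift [-0.0187 -0.0295  0.0007]
  turn [-0.     0.001 -0.1  ] shift [-0.0157 -0.0313  0.0007]
  turn [-0.     0.001 -0.1  ] shift [-0.0125 -0.0327  0.0007]
  turn [-0.     0.001 -0.1  ] shift [-0.0091 -0.0338  0.0007]
  turn [-0.     0.001 -0.1  ] shift [-0.0057 -0.0345  0.0006]
  turn [-0.     0.001 -0.1  ] shift [-0.0022 -0.0349  0.0006]
  turn [-0.     0.001 -0.1  ] shift [ 0.0013 -0.0349  0.0006]
```

Request:
{"op": "jog_arm", "data": {"increments": [[[0,0,-0.1],[-0.0267,-0.0226,0],0],[[0,0,-0.1],[-0.0243,-0.025,0],0],[[0,0,-0.1],[-0.0216,-0.0275,0],0],[[0,0,-0.1],[-0.0187,-0.0295,0],0],[[0,0,-0.1],[-0.0157,-0.031,0],0]]}}

```text
time_s: 18.75
tcp_pos: [0.4828, -0.1624, 0.165]
tool_rot: [[0.815, -0.579, -0.002], [-0.579, -0.815, -0.001], [-0.001, 0.002, -1.0]]
ft_force: [0.5, -0.2, -2.5]
gripper_width: 0.0078
```

```bash
python3 - <<'E'
from plan import *
plan([*L2W(-.068,.008),.14],LAMP[2],5)
E
```

```text
t 18.75 tcp [ 0.4828 -0.1624  0.165 ] yaw -0.6174 w 0.0078 F [ 0.5 -0.2 -2.5] lamp [-0.0925 -0.1675]
  turn [ 0.   0.  -0.1] shift [-0.0125 -0.0332  0.0049]
  turn [ 0.   0.  -0.1] shift [-0.0091 -0.0343  0.005 ]
  turn [ 0.   0.  -0.1] shift [-0.0057 -0.035   0.005 ]
  turn [ 0.   0.  -0.1] shift [-0.0021 -0.0354  0.005 ]
  turn [ 0.   0.  -0.1] shift [ 0.0014 -0.0354  0.005 ]
```

Request:
{"op": "jog_arm", "data": {"increments": [[[0,0,-0.1],[-0.0125,-0.033,0.003],0],[[0,0,-0.1],[-0.009,-0.034,0.003],0],[[0,0,-0.1],[-0.0057,-0.034,0.004],0],[[0,0,-0.09],[-0.002,-0.03,0.005],0],[[0,0,-0.05],[0.001,-0.015,0.005],0]]}}

```text
time_s: 19.25
tcp_pos: [0.5197, -0.0082, 0.144]
tool_rot: [[0.988, -0.153, -0.002], [-0.153, -0.988, -0.0], [-0.002, 0.001, -1.0]]
ft_force: [0.7, 0.1, -2.3]
gripper_width: 0.0075
```

```bash
python3 - <<'E'
from plan import *
plan([*L2W(-.066,.008),.09],LAMP[2],3)
E
```

```text
t 19.25 tcp [ 0.5197 -0.0082  0.144 ] yaw -0.154 w 0.0075 F [ 0.7  0.1 -2.3] lamp [-0.0741 -0.01  ]
  turn [ 0.     0.001 -0.012] shift [ 0.0025 -0.0061  0.018 ]
  turn [ 0.     0.001 -0.012] shift [ 0.0026 -0.0061  0.018 ]
  turn [ 0.     0.001 -0.012] shift [ 0.0026 -0.006   0.018 ]
```

Request:
{"op": "jog_arm", "data": {"increments": [[[0,0,-0.012],[0.002,-0.005,0.02],0],[[0,0,-0.012],[0.002,-0.005,0.02],0],[[0,0,-0.008],[0.002,-0.004,0.02],0],[[0,0,0],[0,0,0.01],0],[[0,0,0],[0,0,0],0]]}}

```text
time_s: 19.75
tcp_pos: [0.5271, 0.0049, 0.0703]
tool_rot: [[0.993, -0.119, -0.004], [-0.119, -0.993, -0.002], [-0.004, 0.002, -1.0]]
ft_force: [0.4, 0.1, -2.1]
gripper_width: 0.0079
```

```bash
python3 - <<'E'
from plan import *
st=now(); plan([*L2W(-.065,.008),.04],LAMP[2],3)
s=snap("top","top7"); crop(s,250,170,160,120,5,"t7")
s=snap("scene","sc7"); crop(s,280,200,120,90,6.6,"s7")
E
```

```text
t 19.75 tcp [0.5271 0.0049 0.0703] yaw -0.1192 w 0.0079 F [ 0.4  0.1 -2.1] lamp [-0.0683  0.0038]
t 19.75 tcp [0.5271 0.0049 0.0703] yaw -0.1192 w 0.0079 F [ 0.4  0.1 -2.1] lamp [-0.0683  0.0038]
  turn [ 0.001  0.001 -0.   ] shift [ 0.0011 -0.0014  0.0101]
  turn [ 0.001  0.001 -0.   ] shift [ 0.0011 -0.0014  0.0101]
  turn [ 0.001  0.001 -0.   ] shift [ 0.0011 -0.0014  0.0101]
```

View pics/t7.png

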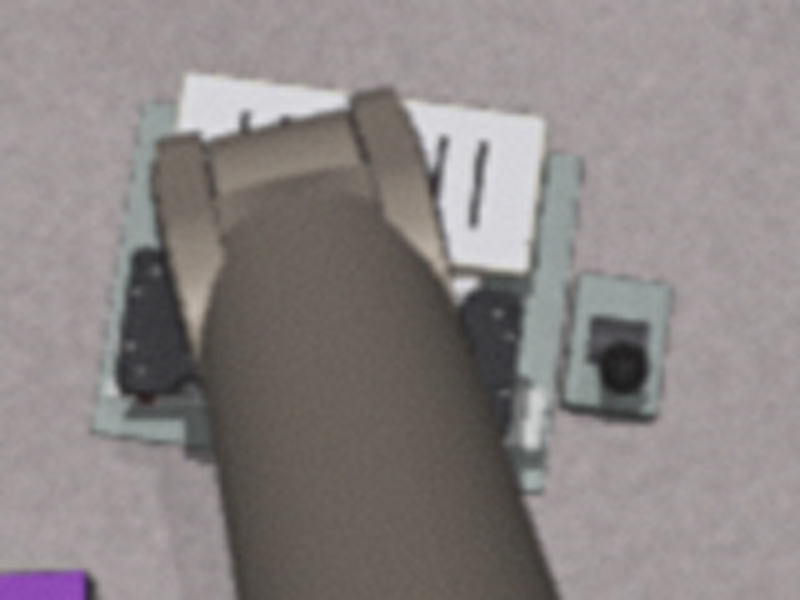

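View pics/s7.png

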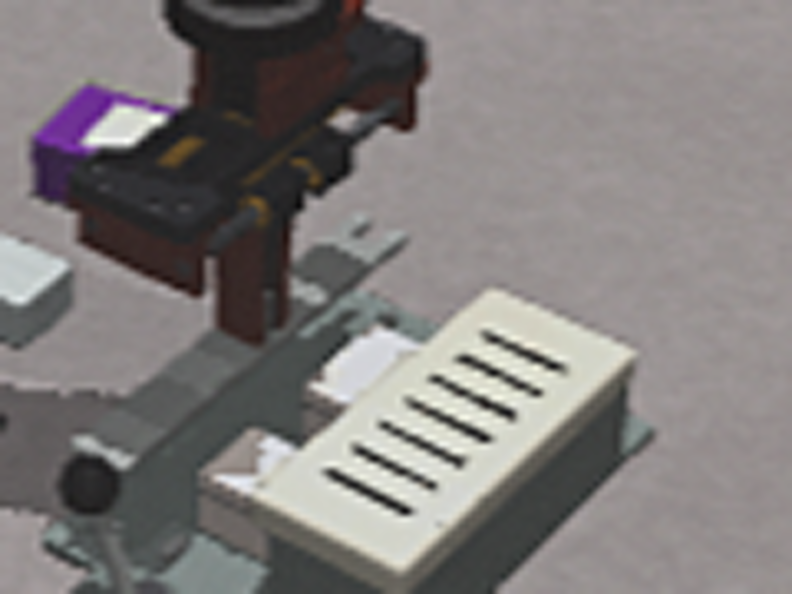

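```bash
python3 - <<'E'
from plan import *
s=load("sc7"); st=get_state(); 
p=np.array([.5271,.0049,.0703]);R=Rt(-.1192)
im=s["color"][:,:,::-1]; x0,y0,k=320,200,10
im=cv2.resize(im[y0:y0+60,x0:x0+80],None,fx=k,fy=k,interpolation=cv2.INTER_CUBIC)
cv2.imwrite("pics/s7z.png",im)
def P(x,y,z): # keeper frame mm -> px
    return ((proj(s,p+R@np.array([x,-y,10.6-z])/1000)-[x0,y0]+.5)*k-.5).round(0)
for q in ((15,108,5),(-15,108,5),(6.5,108,5),(-6.5,108,5),(6.5,92,5),(-6.5,92,5)): print(q,P(*q))
c=np.array([*L2W(-.065,.108),.016]); print("pin",((proj(s,c)-[x0,y0]+.5)*k-.5).round(0))
for q in ((80,122,8),(-100,122,8),(0,95,72)): c=np.array([*L2W(q[0]/1e3,q[1]/1e3),q[2]/1e3]); print(q,((proj(s,c)-[x0,y0]+.5)*k-.5).round(0))
E
```

```text
(15, 108, 5) [228. 366.]
(-15, 108, 5) [151. 332.]
(6.5, 108, 5) [206. 357.]
(-6.5, 108, 5) [173. 342.]
(6.5, 92, 5) [177. 381.]
(-6.5, 92, 5) [143. 366.]
pin [187. 480.]
(80, 122, 8) [594. 652.]
(-100, 122, 8) [124. 439.]
(0, 95, 72) [340. 436.]
```

View pics/s7z.png

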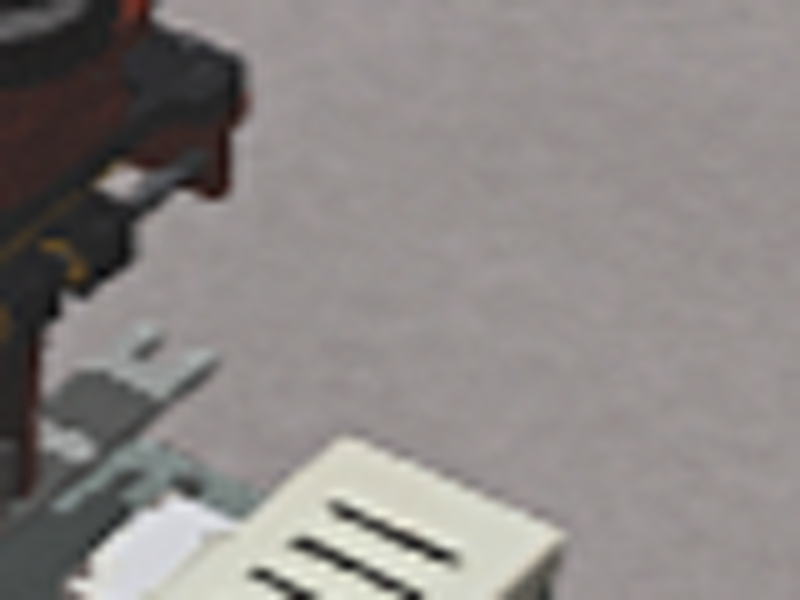

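Request:
{"op": "jog_arm", "data": {"increments": [[[0.001,0.001,0],[0.001,-0.0015,0.01],0],[[0.001,0.001,0],[0.001,-0.0015,0.01],0],[[0,0.001,0],[0.001,-0.001,0.01],0],[[0,0,0],[0,0,0.004],0],[[0,0,0],[0,0,0],0]]}}

```text
time_s: 20.35
tcp_pos: [0.5337, 0.0079, 0.0371]
tool_rot: [[0.993, -0.121, 0.006], [-0.121, -0.993, 0.0], [0.006, -0.001, -1.0]]
ft_force: [0.5, -0.9, -2.8]
gripper_width: 0.0078
```

```bash
cat > kz.py <<'E'
from plan import *
import sys
def look(tag):
    st=now(); s=snap("scene",tag); p=st["tcp_pos"]; R=st["tool_rot"]
    x0,y0,k=310,220,12
    im=s["color"][:,:,::-1]; im=cv2.resize(im[y0:y0+48,x0:x0+64],None,fx=k,fy=k,interpolation=cv2.INTER_CUBIC)
    cv2.imwrite(f"pics/{tag}z.png",im)
    T=lambda X:((proj(s,X)-[x0,y0]+.5)*k-.5).round(0)
    for q in ((15,108,5),(-15,108,5),(6.5,108,5),(-6.5,108,5),(6.5,92,5),(-6.5,92,5)): print(q,T(p+R@np.array([q[0],-q[1],10.6-q[2]])/1000))
    print("pin top",T(np.array([*L2W(-.065,.108),.016])),"foot",T(np.array([*L2W(-.065,.108),.008])))
    plan([*L2W(-.065,.008),.0186],LAMP[2],1)
    s=snap("top",tag+"t"); crop(s,250,170,160,120,5,tag+"t")
E
python3 -c "
from kz import *
look('k1')"
```

```text
t 20.35 tcp [0.5337 0.0079 0.0371] yaw -0.1214 w 0.0078 F [ 0.5 -0.9 -2.8] lamp [-0.0622  0.0075]
(15, 108, 5) [418. 301.]
(-15, 108, 5) [326. 260.]
(6.5, 108, 5) [392. 290.]
(-6.5, 108, 5) [352. 272.]
(6.5, 92, 5) [357. 319.]
(-6.5, 92, 5) [317. 301.]
pin top [345. 336.] foot [344. 360.]
t 20.4 tcp [0.5337 0.0079 0.0373] yaw -0.1214 w 0.0074 F [ 0.8  0.6 -2.3] lamp [-0.0621  0.0076]
  turn [-0.001 -0.006 -0.002] shift [-0.003  -0.0004  0.0187]
```

View pics/k1z.png

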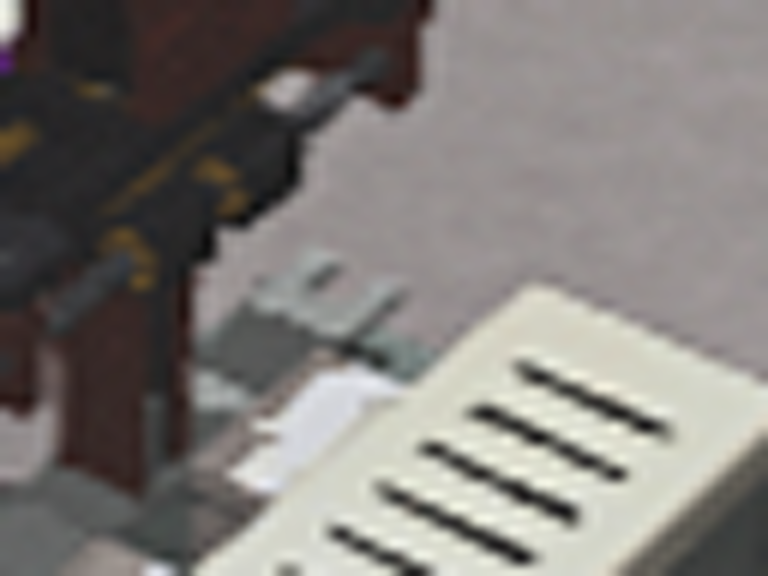

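View pics/k1t.png

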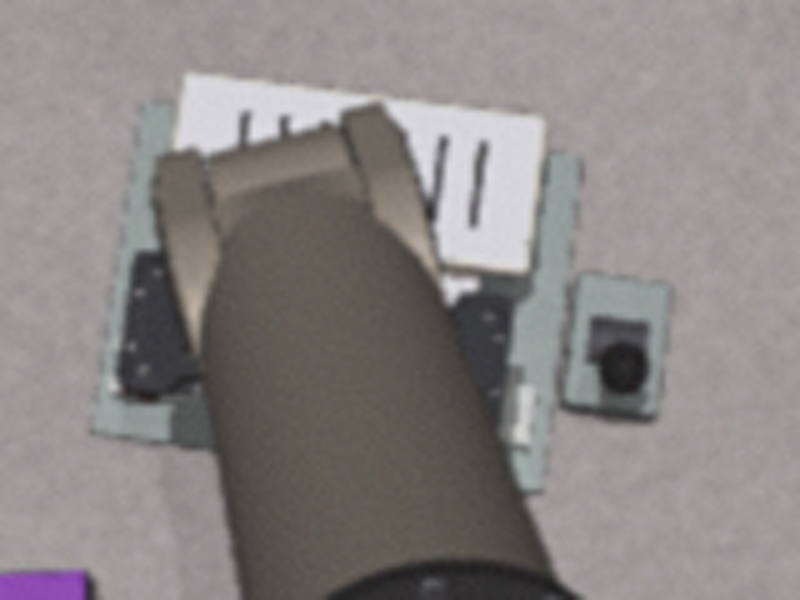

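```bash
python3 - <<'E'
from plan import *
from fit import unc
z=.0317
s=load("k1"); print("scene notch-end mid", W2L(onz(s,*unc([[365,271]],12,310,220)[0],z)).round(4), [W2L(onz(s,*unc([q],12,310,220)[0],z)).round(4) for q in ((405,292),(325,250))])
t=load("k1t"); 
crop(t,330,230,50,40,14,"k1tz")
st=get_state();p=st["tcp_pos"];R=st["tool_rot"]
for q in ((15,-108,5),(-15,-108,5)):
  X=p+R@np.array([q[0],-q[1],10.6-q[2]])/1000; print("pred",q,W2L(X).round(4),((proj(t,X)-[330,230]+.5)*14-.5).round())
for q in ((15,108,5),(-15,108,5)):
  X=p+R@np.array([q[0],-q[1],10.6-q[2]])/1000; print("pred",q,W2L(X).round(4))
for q in ((-46.5,-87,14),(-83.5,-87,14)):
  print("lug", ((proj(t,np.array([*L2W(q[0]/1e3,q[1]/1e3),.014]))-[330,230]+.5)*14-.5).round())
E
```

```text
scene notch-end mid [-0.0657  0.1178] [array([-0.0519,  0.1167]), array([-0.0797,  0.1189])]
pred (15, -108, 5) [-0.0471 -0.1005] [368. 227.]
pred (-15, -108, 5) [-0.0771 -0.1004] [348. 389.]
pred (15, 108, 5) [-0.0466  0.1155]
pred (-15, 108, 5) [-0.0766  0.1156]
lug [290. 230.]
lug [266. 427.]
```

View pics/k1tz.png

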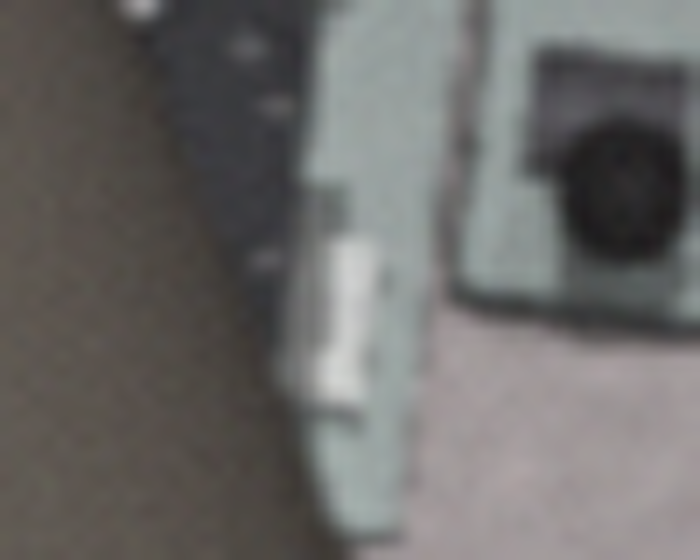

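Request:
{"op": "jog_arm", "data": {"increments": [[[0,-0.004,0.001],[-0.0005,-0.0005,0.003],0],[[0,-0.002,0.001],[0,0,0.003],0],[[0,0,0],[0,0,0.001],0],[[0,0,0],[0,0,0],0]]}}

```text
time_s: 20.85
tcp_pos: [0.5342, 0.0086, 0.0309]
tool_rot: [[0.992, -0.123, 0.002], [-0.123, -0.992, 0.001], [0.002, -0.001, -1.0]]
ft_force: [-0.1, -0.5, -2.6]
gripper_width: 0.0077
```

```bash
python3 -c "
from kz import *
look('k2')"
```

```text
t 20.85 tcp [0.5342 0.0086 0.0309] yaw -0.1237 w 0.0077 F [-0.1 -0.5 -2.6] lamp [-0.0617  0.0083]
(15, 108, 5) [421. 319.]
(-15, 108, 5) [330. 278.]
(6.5, 108, 5) [395. 307.]
(-6.5, 108, 5) [355. 289.]
(6.5, 92, 5) [360. 337.]
(-6.5, 92, 5) [320. 319.]
pin top [345. 336.] foot [344. 360.]
t 20.9 tcp [0.5343 0.0085 0.031 ] yaw -0.1237 w 0.0082 F [ 0.4 -0.9 -2.3] lamp [-0.0617  0.0083]
  turn [-0.001 -0.002 -0.005] shift [-0.0034  0.0003  0.0124]
```

View pics/k2z.png

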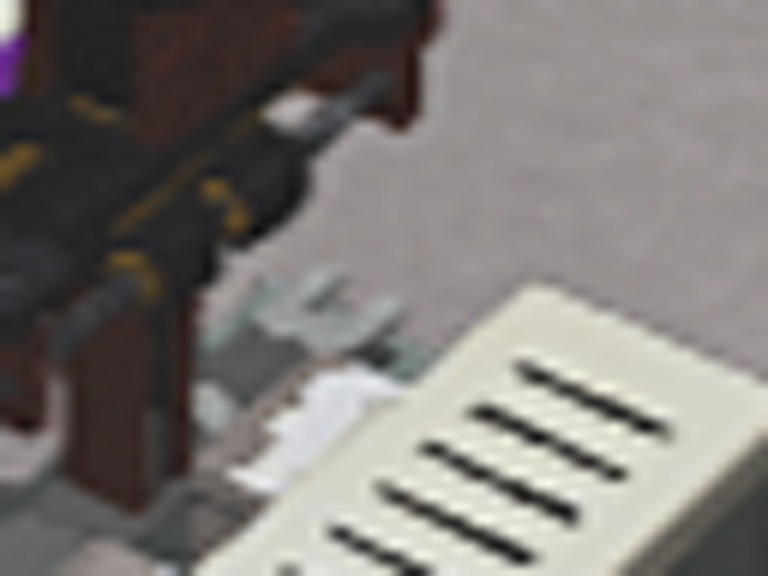

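Request:
{"op": "jog_arm", "data": {"increments": [[[0,-0.002,-0.004],[-0.0005,0.001,0.003],0],[[0,0,-0.001],[0,0,0.003],0],[[0,0,0],[0,0,0.001],0],[[0,0,0],[0,0,0],0]]}}

```text
time_s: 21.35
tcp_pos: [0.5337, 0.0074, 0.0236]
tool_rot: [[0.993, -0.118, 0.0], [-0.118, -0.993, 0.001], [0.0, -0.001, -1.0]]
ft_force: [-0.0, -0.1, -2.0]
gripper_width: 0.0076
```

```bash
python3 -c "
from kz import *
look('k3')"
```

```text
t 21.35 tcp [0.5337 0.0074 0.0236] yaw -0.1184 w 0.0076 F [-0.  -0.1 -2. ] lamp [-0.0621  0.0071]
(15, 108, 5) [415. 342.]
(-15, 108, 5) [323. 300.]
(6.5, 108, 5) [388. 330.]
(-6.5, 108, 5) [349. 312.]
(6.5, 92, 5) [354. 359.]
(-6.5, 92, 5) [314. 341.]
pin top [345. 336.] foot [344. 360.]
t 21.4 tcp [0.5337 0.0074 0.0237] yaw -0.1183 w 0.0079 F [-0.4 -0.1 -1.7] lamp [-0.0621  0.0071]
  turn [-0.001 -0.     0.001] shift [-0.0029 -0.0009  0.0051]
```

View pics/k3z.png

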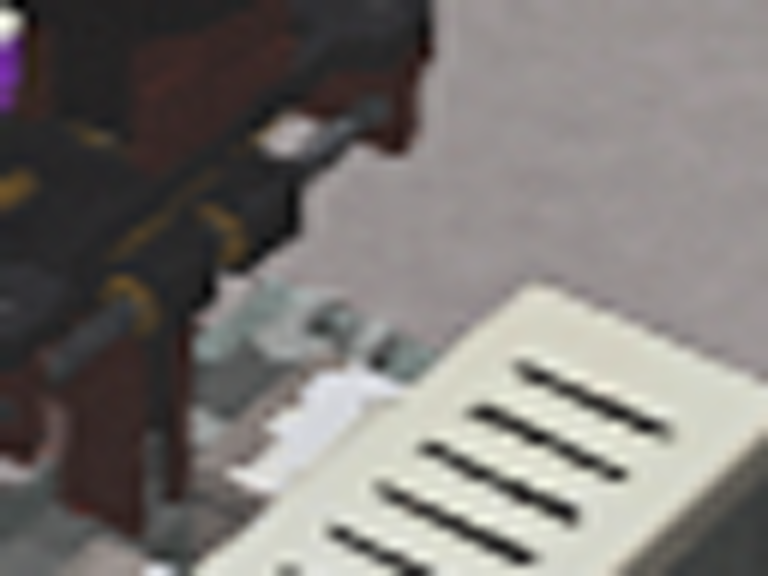

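Request:
{"op": "jog_arm", "data": {"increments": [[[0,0,0],[0,0,0.003],0],[[0,0,0],[0,0,0.002],0],[[0,0,0],[0,0,0.001],0],[[0,0,0],[0,0,0],0]]}}

```text
time_s: 21.85
tcp_pos: [0.5343, 0.0076, 0.0187]
tool_rot: [[0.993, -0.118, 0.001], [-0.118, -0.993, 0.001], [0.001, -0.001, -1.0]]
ft_force: [-0.1, -0.6, -1.8]
gripper_width: 0.0075
```

```bash
python3 -c "
from kz import *
look('k4')"
```

```text
t 21.85 tcp [0.5343 0.0076 0.0187] yaw -0.1184 w 0.0075 F [-0.1 -0.6 -1.8] lamp [-0.0615  0.0073]
(15, 108, 5) [416. 356.]
(-15, 108, 5) [325. 315.]
(6.5, 108, 5) [390. 344.]
(-6.5, 108, 5) [351. 327.]
(6.5, 92, 5) [356. 374.]
(-6.5, 92, 5) [316. 356.]
pin top [345. 336.] foot [344. 360.]
t 21.9 tcp [0.5343 0.0076 0.0187] yaw -0.1183 w 0.0077 F [-0.7 -0.5 -1.8] lamp [-0.0615  0.0074]
  turn [-0.001 -0.001  0.001] shift [-0.0035 -0.0006  0.0001]
```

View pics/k4z.png

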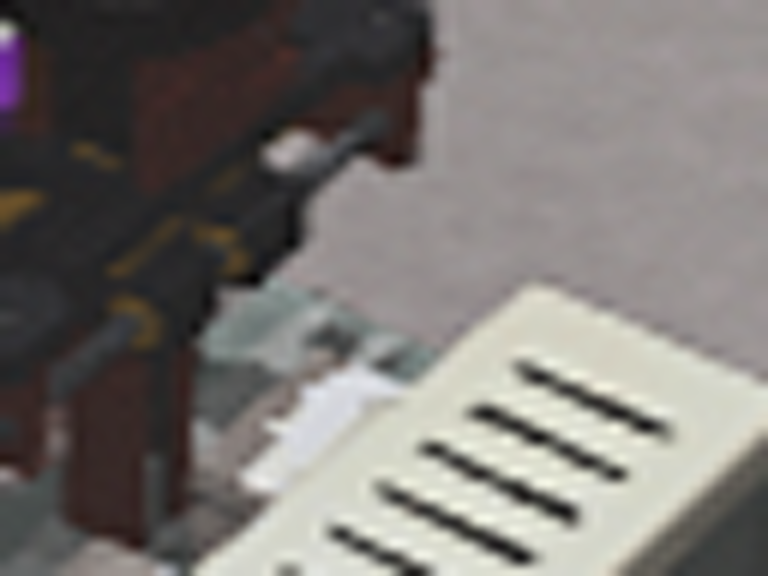

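Request:
{"op": "jog_arm", "data": {"increments": [[[0,0,0],[0,0,0.001],0],[[0,0,0],[0,0,0.001],0],[[0,0,0],[0,0,0.001],0]]}}

```text
time_s: 22.25
tcp_pos: [0.5344, 0.0076, 0.0185]
tool_rot: [[0.993, -0.118, 0.001], [-0.118, -0.993, 0.0], [0.001, -0.001, -1.0]]
ft_force: [-5.0, -0.6, 12.7]
gripper_width: 0.0076
```

Request:
{"op": "jog_arm", "data": {"increments": [[[0,0,0],[0,0,0],0.4],[[0,0,0],[0,0,0],0.4],[[0,0,0],[0,0,0],0.4],[[0,0,0],[0,0,-0.02],0.4],[[0,0,0],[0,0,-0.04],0.4]]}}

```text
time_s: 22.75
tcp_pos: [0.5313, 0.0075, 0.0754]
tool_rot: [[0.993, -0.118, -0.007], [-0.118, -0.993, 0.0], [-0.007, 0.001, -1.0]]
ft_force: [0.5, 0.3, -0.1]
gripper_width: 0.0353
```

Request:
{"op": "jog_arm", "data": {"increments": [[[0,0,0],[0,0,-0.04],0.4],[[0,0,0],[-0.02,0.02,-0.03],0],[[0,0,0],[-0.025,0.04,0],0],[[0,0,0],[-0.02,0.04,0],0],[[0,0,0],[-0.01,0.04,0],0]]}}

```text
time_s: 23.25
tcp_pos: [0.4452, -0.12, 0.1531]
tool_rot: [[0.994, -0.106, 0.006], [-0.106, -0.994, 0.003], [0.005, -0.003, -1.0]]
ft_force: [0.8, -0.3, 0.0]
gripper_width: 0.0067
```

```bash
python3 - <<'E'
from plan import *
now()
s=snap("top","top8"); crop(s,250,170,160,120,5,"t8")
s=snap("scene","sc8"); crop(s,280,200,120,90,6.6,"s8")
E
```

```text
t 23.25 tcp [ 0.4452 -0.12    0.1531] yaw -0.106 w 0.0067 F [ 0.8 -0.3  0. ] lamp [-0.1348 -0.1299]
```

View pics/t8.png

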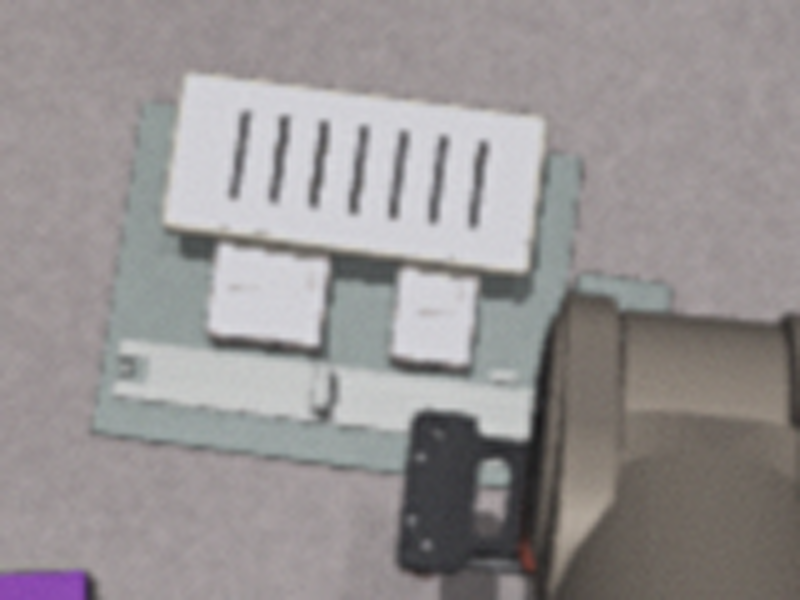

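View pics/s8.png

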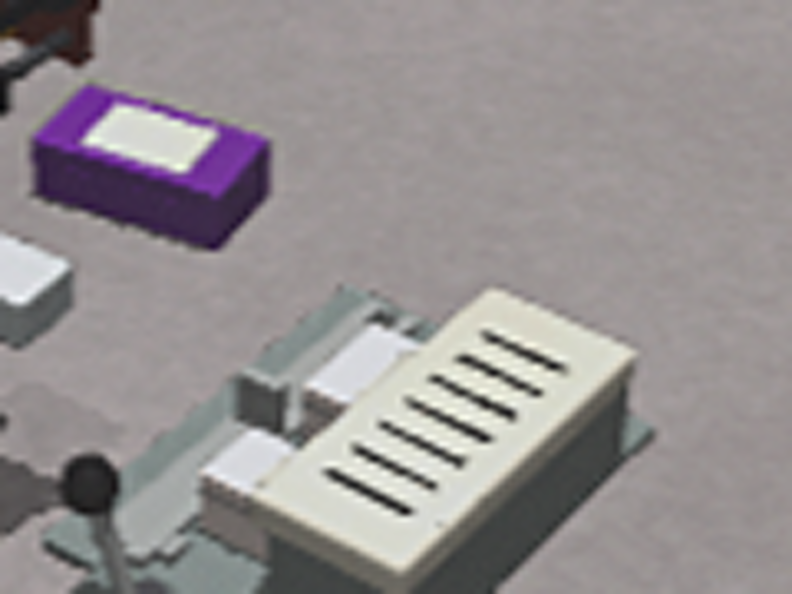

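```bash
python3 - <<'E'
from plan import *
plan([*L2W(-.105,-.142),.074],LAMP[2],4)
s=load("sc6")
print("ball",[W2L(onz(s,(90+.5)/6.6-.5+280,(418+.5)/6.6-.5+210,z)).round(4) for z in (.083,.088)])
t=load("top6"); print([W2L(onz(t,623.5/5-.5+250,367.5/5-.5+170,z)).round(4) for z in (.083,.088)])
E
```

```text
t 23.35 tcp [ 0.4439 -0.1245  0.1527] yaw -0.1156 w 0.0012 F [-0.7  1.   0.1] lamp [-0.1356 -0.1346]
  turn [-0.    -0.001  0.001] shift [0.0076 0.0019 0.0197]
  turn [-0.    -0.001  0.001] shift [0.0076 0.0019 0.0197]
  turn [-0.    -0.001  0.001] shift [0.0076 0.0019 0.0197]
  turn [-0.    -0.001  0.001] shift [0.0076 0.0019 0.0197]
ball [array([-0.0512, -0.1327]), array([-0.0474, -0.137 ])]
[array([-0.0428, -0.1421]), array([-0.0437, -0.1417])]
```

Request:
{"op": "jog_arm", "data": {"increments": [[[0,0,0],[0.006,0.002,0.02],0],[[0,0,0],[0.006,0.002,0.02],0],[[0,0,0],[0.006,0.002,0.02],0],[[0,0,0],[0.005,0.001,0.013],0],[[0,0,0],[0,0,0],0]]}}

```text
time_s: 23.85
tcp_pos: [0.4693, -0.1337, 0.0779]
tool_rot: [[0.993, -0.118, 0.008], [-0.118, -0.993, 0.001], [0.008, -0.002, -1.0]]
ft_force: [0.3, 0.4, -0.6]
gripper_width: 0.0006
```

```bash
python3 - <<'E'
from plan import *
plan([*L2W(-.07,-.142),.074],LAMP[2],3)
E
```

```text
t 23.85 tcp [ 0.4693 -0.1337  0.0779] yaw -0.1181 w 0.0006 F [ 0.3  0.4 -0.6] lamp [-0.1093 -0.1406]
  turn [-0.001 -0.003  0.   ] shift [0.0131 0.0005 0.0014]
  turn [-0.001 -0.003  0.   ] shift [0.0131 0.0005 0.0014]
  turn [-0.001 -0.003  0.   ] shift [0.0131 0.0005 0.0013]
```

Request:
{"op": "jog_arm", "data": {"increments": [[[0,-0.003,0],[0.012,0.0005,0.002],0],[[0,-0.003,0],[0.013,0.0005,0.001],0],[[0,0,0],[0.012,0,0],0],[[0,0,0],[0.012,0,0],0],[[0,0,0],[0.012,0,0],0]]}}

```text
time_s: 24.35
tcp_pos: [0.534, -0.1403, 0.077]
tool_rot: [[0.993, -0.116, 0.002], [-0.116, -0.993, 0.002], [0.001, -0.003, -1.0]]
ft_force: [-1.2, -1.2, 2.0]
gripper_width: 0.0004
```

```bash
python3 - <<'E'
from plan import *
plan([*L2W(-.005,-.142),.074],LAMP[2],3)
E
```

```text
t 24.35 tcp [ 0.534  -0.1403  0.077 ] yaw -0.1163 w 0.0004 F [-1.2 -1.2  2. ] lamp [-0.0442 -0.1396]
  turn [-0.001 -0.     0.001] shift [0.0131 0.0008 0.001 ]
  turn [-0.001 -0.     0.001] shift [0.0131 0.0008 0.001 ]
  turn [-0.001 -0.     0.001] shift [0.0131 0.0008 0.001 ]
```

Request:
{"op": "jog_arm", "data": {"increments": [[[0,0,0],[0.012,0.001,0.001],0],[[0,0,0],[0.012,0.001,0.001],0],[[0,0,0],[0.008,0,0.001],0],[[0,0,0],[0.005,0,0],0]]}}

```text
time_s: 24.75
tcp_pos: [0.5672, -0.145, 0.0747]
tool_rot: [[0.993, -0.115, -0.014], [-0.115, -0.993, 0.005], [-0.015, -0.003, -1.0]]
ft_force: [-21.8, 3.4, 18.0]
gripper_width: 0.0005
```

```bash
python3 - <<'E'
from plan import *
plan([*L2W(-.002,-.142),.074],LAMP[2],1)
s=snap("scene","sc9"); crop(s,260,200,120,90,6.6,"s9")
E
```

```text
t 24.75 tcp [ 0.5672 -0.145   0.0747] yaw -0.1157 w 0.0005 F [-21.8   3.4  18. ] lamp [-0.0108 -0.1402]
  turn [-0.003  0.015  0.003] shift [0.0088 0.0018 0.0006]
```

View pics/s9.png

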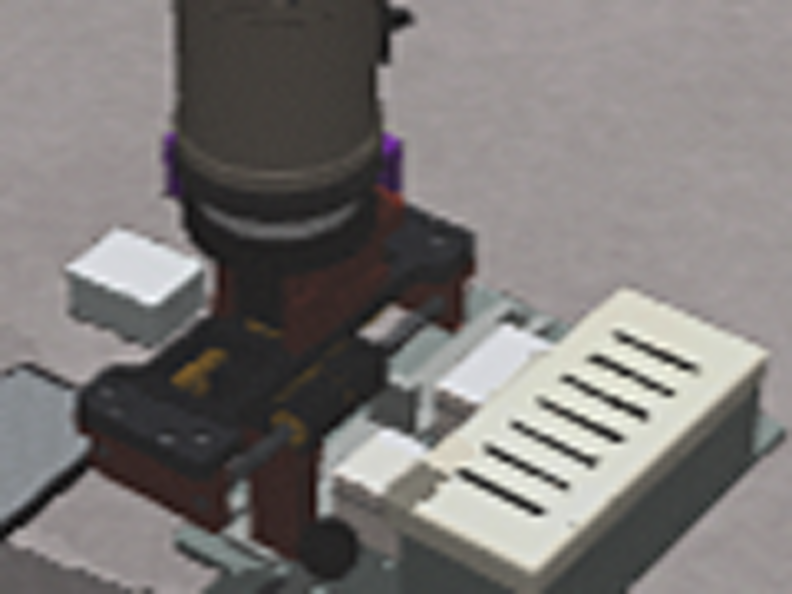

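Request:
{"op": "jog_arm", "data": {"increments": [[[0,0.004,0],[-0.02,0,0],0],[[0,0.004,0],[-0.03,0,-0.005],0],[[0,0,0],[-0.03,0,-0.03],0],[[0,0,0],[-0.03,0.03,-0.04],0],[[0,0,0],[-0.01,0.04,-0.03],0]]}}

```text
time_s: 25.3
tcp_pos: [0.444, -0.1915, 0.1757]
tool_rot: [[0.995, -0.104, -0.012], [-0.104, -0.995, 0.008], [-0.013, -0.007, -1.0]]
ft_force: [1.5, -0.8, 0.2]
gripper_width: 0.0002
```

Request:
{"op": "jog_arm", "data": {"increments": [[[0,0,0],[0,0.045,-0.01],0],[[0,0,0],[0,0.045,0],0],[[0,0,0],[0,0.045,0],0],[[0,0,0],[0,0.03,0],0],[[0,0,0],[0,0,0],0]]}}

```text
time_s: 25.8
tcp_pos: [0.4293, -0.3689, 0.196]
tool_rot: [[0.994, -0.108, 0.004], [-0.108, -0.994, -0.003], [0.005, 0.003, -1.0]]
ft_force: [0.5, 0.1, -0.0]
gripper_width: 0.0004
```

```bash
python3 - <<'E'
from plan import *
now()
s=snap("top","top10"); crop(s,250,170,160,120,5,"t10")
cv2.imwrite("pics/top10f.png",s["color"][:,:,::-1])
s=snap("scene","sc10"); crop(s,260,200,120,90,6.6,"s10")
E
```

```text
t 25.8 tcp [ 0.4293 -0.3689  0.196 ] yaw -0.1079 w 0.0004 F [ 0.5  0.1 -0. ] lamp [-0.1211 -0.379 ]
```

View pics/t10.png

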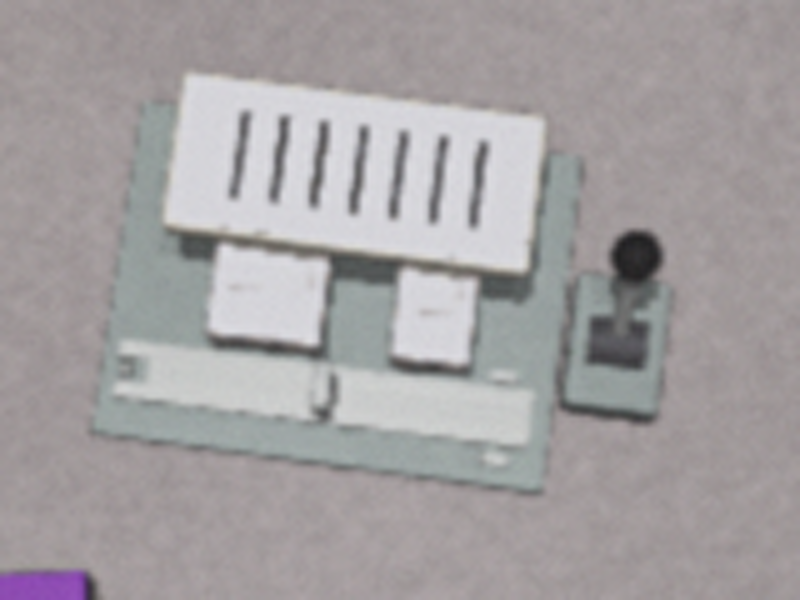

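View pics/s10.png

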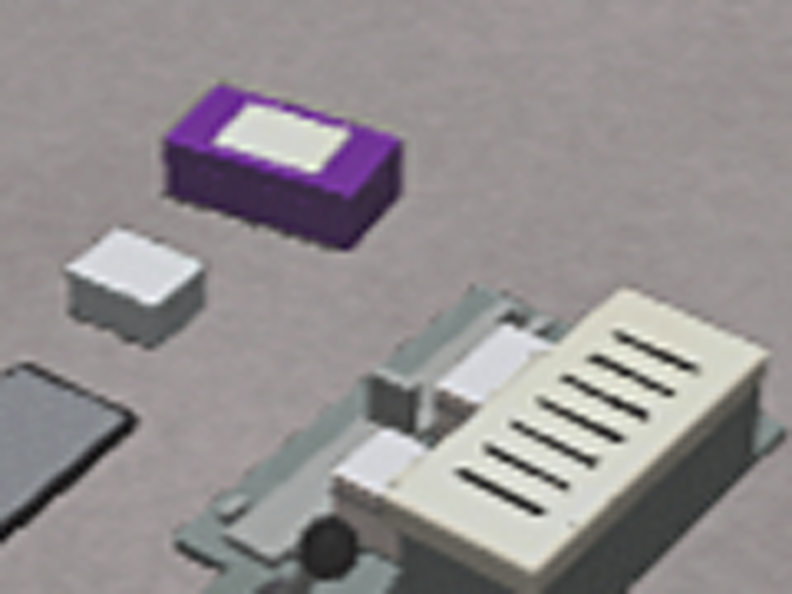

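View pics/top10f.png

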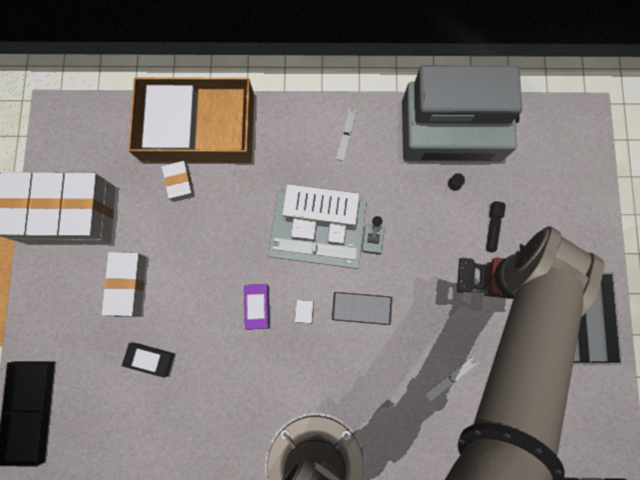

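```bash
python3 - <<'E'
from plan import *
from fit import *
t=load("top10"); b=W2L(onz(t,*unc([[637,257]],5,250,170)[0],.0835)); print("ball",b.round(4),"angle",.5+np.arcsin((b[0]+.02)/.07))
b=W2L(onz(load("sc10"),*unc([[328,546]],6.6,260,200)[0],.0835)); print("ball scene",b.round(4),"angle",.5+np.arcsin((b[0]+.02)/.07))
x,r=fit2([(t,unc([(119,341),(112,394),(535,388),(529,443)],5,250,170),[(15,108,5),(-15,108,5),(15,-108,5),(-15,-108,5)])],[.53,0,-.12]); 
print("keeper",W2L(x[:2]).round(4),"rel yaw",x[2]-LAMP[2],r)
P=cloud(t); q=[(200,365),(270,375),(400,400),(480,415)]
for u,v in unc(q,5,250,170).round().astype(int): print("z",P[v-1:v+2,u-2:u+3,2].mean().round(4))
E
```

```text
ball [ 0.0126 -0.1428] angle 0.9837897998969833
ball scene [ 0.009  -0.1367] angle 0.9264892568134668
keeper [-0.0621  0.0051] rel yaw 0.012094172382616564 [[0.6, -0.3], [0.4, 0.4], [-0.5, -0.2], [-0.5, 0.1]]
z 0.0134
z 0.0135
z 0.0149
z 0.0134
```

```bash
python3 -c "
from h import *
crop(load('top10'),264,232,32,24,24,'pinz')"
```

```text
(no output)
```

View pics/pinz.png

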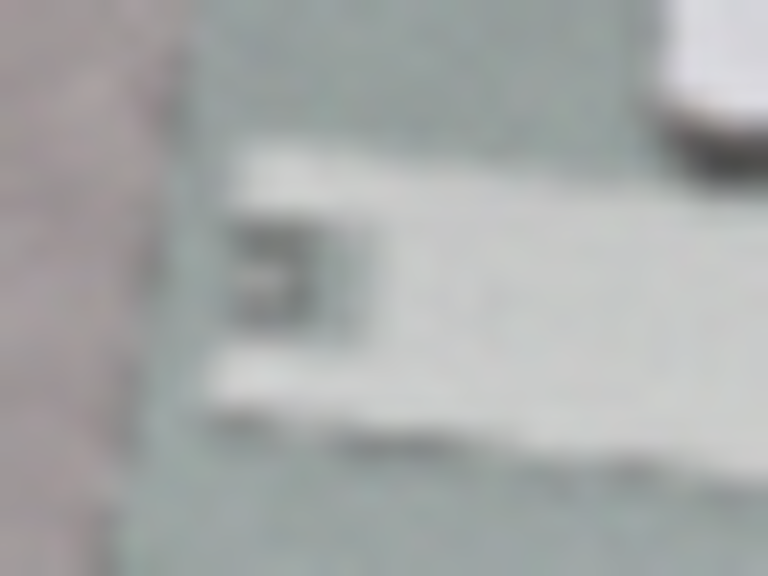

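```bash
python3 -c "
from h import *
print(robot.finish_job())"
```

```text
the job is handed in; nothing more can be done
None
```

I slid both cases home under the hood, laid the keeper in its holder and let it go, swung the toggle over, then backed the arm clear and handed the job in. No verdict was reported. The robot's clock read about 26 s of the 72 s allowed.

- **Cases:** both stopped against the back stop with 8–13 N of contact force. In the pictures their front edges lie at lamp x of about -46 to -48, where -45 is nominal, and both are square. The wide case's centre line reads about 4 mm off nominal by camera and the narrow case's about 4 mm, where 8 mm is allowed.
- **Keeper:** it lies flat, with its top measured at a height of about 13–15 mm against 13 nominal. The pin is inside the notch and the other end lies between the lugs. The notch centre is an estimated 2–3.5 mm from the pin along the blade, where 6 mm is allowed, and the angle is about 0.01 rad off.
- **Toggle:** I pushed it until the force reached 22 N at its end stop. The two cameras disagreed on the angle, 0.98 rad from the top view and 0.93 rad from the scene view, but both are above the required 0.88.
- **Bystanders:** none showed any movement in the last full top view.

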